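# Clamp a handle blank square in the twin-screw vise

### The job

Set the wooden handle blank on its long edge down on the vise bed, lengthwise between the open jaws and centred between the two screws, and let go. Then close the moving jaw on it by its two red knobs only, turning them clockwise alternately in small steps so that neither gets more than about a quarter turn ahead of the other, until both knobs slip on their clutches and the blank is held firmly by a square jaw. Leave everything else on the bench where it is.

Things in the scene. Friction and masses are not known exactly. Their poses are not given: they have to be found in the camera images.
- vise: Green twin-screw bench vise fixed to the bench, base plate 260 x 200 x 12 mm. Origin: centre of its underside, on the bench. x points away from the robot (within its yaw), y left, z up. Two screws at y = +70 and -70 mm; green gear heads at x = 79 to 129 mm carry the slanted red knobs, whose grips stand 150 mm above the bench. The moving jaw lies between them and the fixed near jaw
- near_face (a point): middle of the upper edge of the clamping face of the dark-steel near jaw, which is fixed on the robot's side of the vise: 180 mm long, 24 mm thick, its face looking to +x of the vise; this edge is 38 mm above the bench. Axes as vise. Where it is pinned varies by a few mm
- bed (a point): point on the vise bed (top of the base plate, 12 mm above the bench), midway between the screws and 19 mm in front of the near jaw's face, about the middle of the open gap: where the centre of the blank's foot goes; axes as vise
- blank_mid (a point): centre of the loose light-wood handle blank that stands on its long edge: 30 mm thick (its x), 160 mm long (its y), 66 mm tall (its z, up), with dark pencil lines; about 0.22 kg. Its two large faces go against the jaws, either way round. On the vise bed its centre is 45 mm above the bench and it stands 40 mm proud of the jaws
- knob_left_grip (a point): point on the left knob's axis (vise y = +70 mm) at the height to grip. Red grip bar 46 mm long (this point's x), 13 mm thick (its y: pinch it so), at any angle at the start; its top is 11 mm beyond this point, the black 50 mm disc's face 21 mm below. z: the knob's axis, pointing out of it, 28 degrees from vertical towards the robot. Clockwise, seen from outside, closes the jaw
- knob_right_grip (a point): the same for the right knob (vise y = -70 mm)
- screw_left (a joint): angle of the left screw in rad, 0 at the start, growing as its knob turns clockwise: the jaw's left end moves 4 mm per rad towards the near jaw; about 2.0 to 2.6 when it bears on the blank. It stays where it is left. Turning takes 0.12 to 0.2 Nm; the knob's clutch slips at 0.2 Nm, so turning on when the jaw bears firmly does no harm
- screw_right (a joint): the same for the right screw and the jaw's right end
- jaw: moving aluminium jaw, 180 x 24 x 25 mm, top 38 mm above the bench; origin on its clamping face, middle of its lower edge; x as vise when square. Gap to the near jaw 38 to 40.3 mm at the start. It swings 0.0286 rad (1.6 degrees) out of square per rad that one screw is ahead; beyond 2.9 degrees it is damaged. Not to be pushed directly
- blank: the handle blank, origin at the centre of its foot; axes as blank_mid
- tin: brown round tin, 60 mm across, 85 mm tall; bystander
- chalk_tin: small round blue jar, 36 mm across, 35 mm tall, beside the vise; bystander
- wedge: small wooden wedge block 60 x 22 x 18 mm beside the vise; bystander
- hammer: hammer lying on the bench to the left; bystander
- wrench: wrench lying on the bench to the right; bystander
Mind the look-alikes: they are no part of the job. Leave any blue or orange look-alike of the blank alone.

How it is judged:
By the outcome, as a careful person would: the job done as asked, in the order asked, and still so for the second after the job is handed in, with the robot touching nothing.
It also fails if it takes over 72 s, if anything falls off the work surface, if the arm or the gripper's body presses on something with over 40 N, if the wrist force passes 120 N, or if a joint passes its speed limit or range.

### The arm

A 6-joint arm with a two-finger parallel gripper is mounted at the origin on the work surface. World frame = base frame: x ahead of the robot, y to its left, z up, the work surface at z = 0. Lengths are in m, angles in rad, forces in N, time in s.
With the tool pointing down it reaches from about 0.325 to 0.9 m from the base axis. Payload 6.1 kg.
Tool frame: the origin (TCP) lies on the centre line of the jaws, within the pads' length; the fingertips stand 25 mm ahead of it and the grasp point (between the pads) lies 6 mm ahead of it; x points along the fingers, y is the direction in which the jaws open and shut, and the axes are right-handed (so a half turn about x gives the same grasp; the last joint's range is limited). The gripper opens to 87 mm and grips with 3 to 60 N. Pads are 19 mm wide; open, the fingers measure 117 mm over their backs; the gripper's body (75 mm by 190 mm) begins 51 mm behind the grasp point.
Start: joints at [-1.43, 0.22, 1.526, -0, 1.395, -0.126], TCP at [0.165, -0.603, 0.248] pointing down, gripper open.
Joint ranges: [-2.98, 2.98], [-0.91, 2.08], [0.09, 2.57], [-1.24, 4.39], [0.2, 2.65], [-2.68, 2.68]. Speed limits (rad/s): [2.57, 2.57, 3.01, 3.14, 3.14, 3.14].

### API

Orientations are given as a unit quaternion [x, y, z, w].
In Python, from cell import manip gives the robot as it stands.
- The arm moves only by the tool drive_tool, never from a script. Its argument "deltas" is text: rows parted by semicolons, each of 4 numbers parted by spaces: the shift along the world's x, y, z in m, then the turn about the world's z in rad. In form: x y z yaw; .... A call has 1 to 12 rows; each row shifts and turns the commanded pose from where the row before left it; what a row does not reach is not made up. A row lasts 1/10 s, in which the tool goes at most 50 mm and 8.59 degrees, less where a joint would pass 70% of its speed; a pose out of reach is approached as far as the arm can. A call with a gripper value outside its range is refused whole. "fingers" is the opening, from 0 (shut) to 1 (fully open), set as the call begins (left out, the last holds). The fingers move at their own pace and stop on an object; the grip force is fixed at half the most. Time passes only in rows, so rows that do not move let the fingers close. It gives the time, the measured TCP pose, the force and the opening at its end, in the units of the state.
- manip.sense(): the state, without advancing time (a new reading comes with each control period).
- manip.grab_frame(name): name is "scene" or "top"; returns a dict with "img" (400x640x3 uint8, blue, green, red), "camera_matrix" (3x3 intrinsics, pixels), "position" and "rotation" of the camera in the world. Camera axes: x right, y down, z forward; pixel columns grow to the right and rows downward; lengths in m; the calibration is good to about 2 mm. A picture is of the moment at which its call begins. There is no depth.
- manip.close_job(): hands the job in, once; it reports no verdict.
The state is a dict: "time": time; "qpos": joint angles; "dq": joint speeds; "effort": joint torques, N m; "ee_pos": TCP position; "orientation": TCP orientation; "wrist_force": force on the tool from outside, world axes, zero at the start; "wrist_torque": the same for the moment, N m; "finger_gap": finger opening in m.
Only numpy, scipy, OpenCV 4.12 (cv2) and the standard library are available. Lean on these libraries where they do the work, as an engineer would, in place of code of your own. Each camera call takes 0.05 s, during which the arm holds its last target.

## Working session

There is one attempt and no reset: what is moved stays moved. The work goes in short steps, Python scripts to look and compute and a tool call to move; the robot and the scene stay as the last step left them, time stands still between calls to the robot, and variables do not carry over. Pictures are saved under pics/ and viewed, and the job is handed in when it is done.

Besides the shell and the picture viewer there is one more tool, called after "Call:" by a JSON object that holds its "method" and its "body". drive_tool: Moves the arm, as the interface text tells. Its arguments: {"type":"object","properties":{"deltas":{"type":"string"},"fingers":{"type":"number"}},"required":["deltas"]}

```bash
ls; mkdir -p pics
cat > h.py <<'E'
import numpy as np, cv2
from cell import manip
def snap(tag):
    out={}
    for n in ("scene","top"):
        f=manip.grab_frame(n); out[n]=f; cv2.imwrite(f"pics/{tag}_{n}.png",f["img"])
        np.savez(f"pics/{tag}_{n}.npz",**f)
    return out
def load(tag,n): return dict(np.load(f"pics/{tag}_{n}.npz"))
def ray(f,u,v):
    K=np.array(f["camera_matrix"]);R=np.array(f["rotation"])
    d=R@np.linalg.solve(K,[u,v,1.]);return np.array(f["position"]),d/np.linalg.norm(d)
def onz(f,u,v,z):
    p,d=ray(f,u,v);return p+d*(z-p[2])/d[2]
def tri(f1,p1,f2,p2):
    a,d=ray(f1,*p1);b,e=ray(f2,*p2)
    s=np.linalg.lstsq(np.c_[d,-e],b-a,rcond=None)[0]
    x=a+d*s[0];y=b+e*s[1];return (x+y)/2,np.linalg.norm(x-y)
def proj(f,P):
    K=np.array(f["camera_matrix"]);R=np.array(f["rotation"])
    c=R.T@(np.asarray(P)-np.array(f["position"]));return (K@c)[:2]/c[2]
E
python3 - <<'E'
from h import *
np.set_printoptions(precision=4,suppress=True)
fs=snap("a")
for n,f in fs.items(): print(n,f["position"],f["rotation"],f["camera_matrix"])
print(manip.sense())
E
```

```text
pics
scene [ 0.9905 -0.4232  1.1603] [ 0.8796  0.3819 -0.1089 -0.262 ] [[439.1118   0.     322.5657]
 [  0.     439.1118 197.9002]
 [  0.       0.       1.    ]]
top [0.2358 0.0149 1.4988] [-0.6981  0.711  -0.0529  0.0655] [[508.5939   0.     316.9083]
 [  0.     508.5939 211.1277]
 [  0.       0.       1.    ]]
{'time': 0.1, 'qpos': array([-1.4301,  0.2211,  1.5275,  0.    ,  1.3947, -0.1261]), 'dq': array([ 0.0015, -0.0008, -0.0021, -0.0008,  0.001 , -0.0002]), 'effort': array([  0.0012, -49.5946, -38.8519,   0.0701,   0.0515,  -0.    ]), 'ee_pos': array([ 0.1647, -0.6024,  0.2465]), 'orientation': array([ 0.7008,  0.0947, -0.7008,  0.0934]), 'wrist_force': array([ 0.823 , -0.2203,  0.6308]), 'wrist_torque': array([-0.0274,  0.0066, -0.0305]), 'finger_gap': 0.0869759439676269}
```

```bash
sed -i 's/R=np.array(f\["rotation"\])/R=Rot(f)/' h.py
cat >> h.py <<'E'
from scipy.spatial.transform import Rotation
def Rot(f): return Rotation.from_quat(np.array(f["rotation"])).as_matrix()
np.set_printoptions(precision=4,suppress=True)
E
python3 - <<'E'
from h import *
for n in("scene","top"):
    f=load("a",n);print(Rot(f)); print(proj(f,[0.1647,-.6024,.2465]))
E
```

```text
[[ 0.6846  0.6148 -0.3916]
 [ 0.7289 -0.571   0.3778]
 [ 0.0087 -0.5441 -0.839 ]]
[ 20.2436 237.3008]
[[-0.0166 -0.9858  0.1671]
 [-0.9997  0.0196  0.0163]
 [-0.0193 -0.1667 -0.9858]]
[586.3718 323.0291]
```

View pics/a_scene.png

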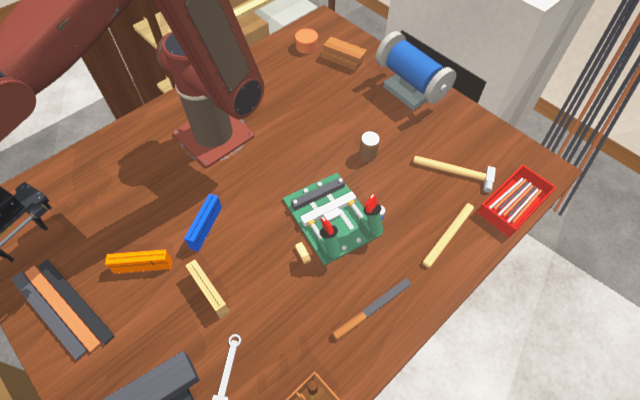

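View pics/a_top.png

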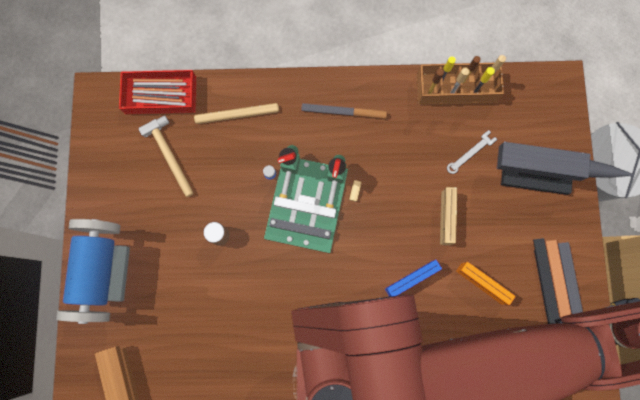

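Run:
```python
from h import *
def crop(n,x0,y0,x1,y1,s,o):
    f=load("a",n);cv2.imwrite(f"pics/{o}.png",cv2.resize(f["img"][y0:y1,x0:x1],None,fx=s,fy=s,interpolation=cv2.INTER_CUBIC))
crop("scene",270,160,400,270,6,"a_s_vise")
crop("top",250,140,380,260,5,"a_t_vise")
crop("scene",170,250,240,330,6,"a_s_bl"); crop("top",420,175,480,255,6,"a_t_bl")
```

```text
(no output)
```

View pics/a_s_vise.png

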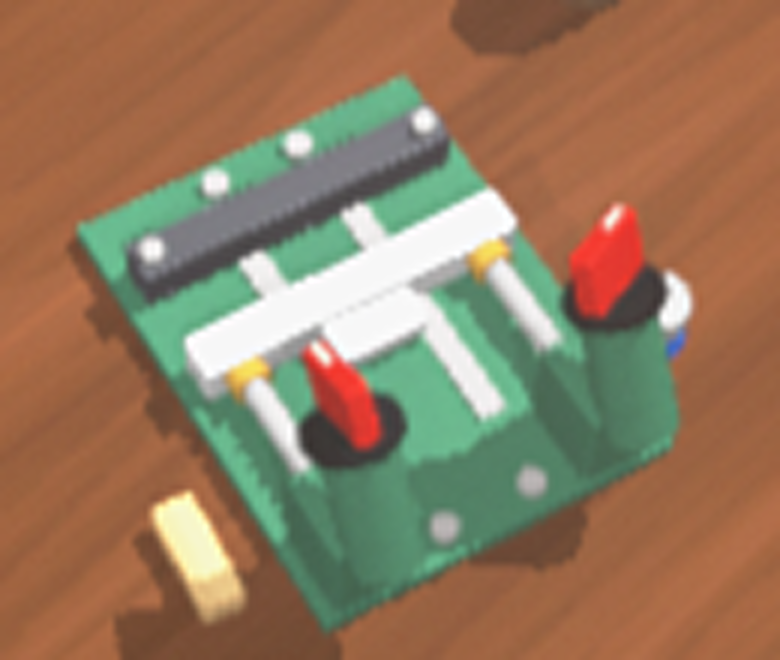

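View pics/a_t_vise.png

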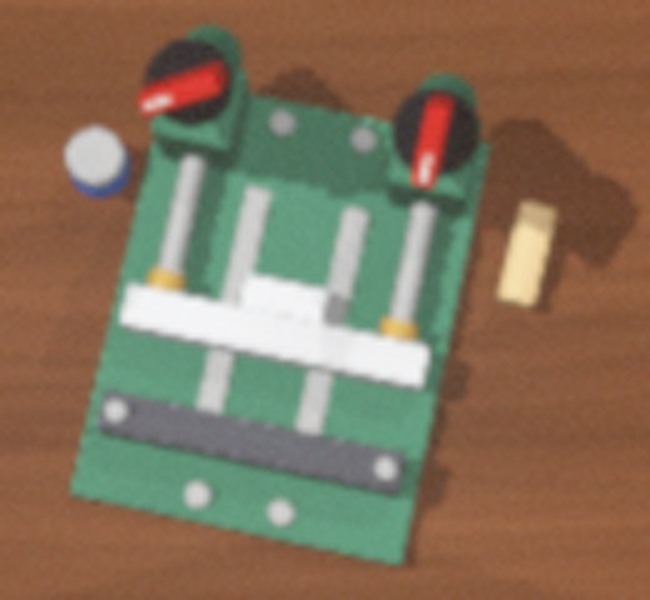

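View pics/a_s_bl.png

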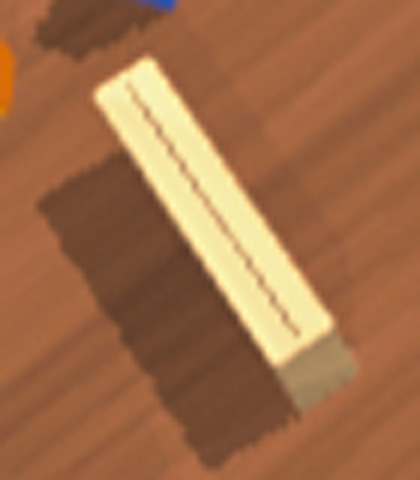

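View pics/a_t_bl.png

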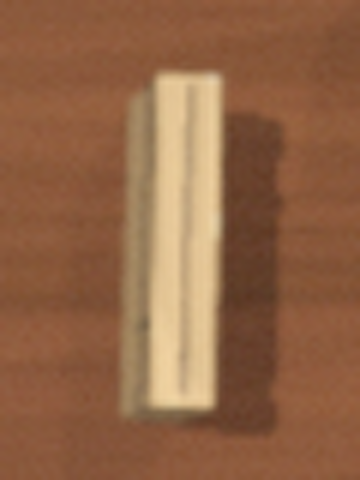

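```bash
cat > m.py <<'E'
from h import *
def hsv(f): return cv2.cvtColor(f["img"],cv2.COLOR_BGR2HSV)
def blobs(m,amin=15):
    n,l,s,c=cv2.connectedComponentsWithStats(m.astype(np.uint8),connectivity=8)
    return [(s[i],c[i],l==i) for i in range(1,n) if s[i,4]>=amin]
E
python3 - <<'E'
from m import *
for n,roi in (("scene",(270,150,400,280)),("top",(250,140,380,260))):
    f=load("a",n);H=hsv(f).astype(int);h,s,v=H[...,0],H[...,1],H[...,2]
    R=np.zeros(h.shape,bool);R[roi[1]:roi[3],roi[0]:roi[2]]=1
    M={"red":((h<6)|(h>174))&(s>180)&(v>140),"green":(h>60)&(h<85)&(s>90),"white":(s<40)&(v>200),"dark":(s<70)&(v<110),"black":(v<60)}
    for k,m in M.items():
        for st,c,l in blobs(m&R,25):
            pts=np.argwhere(l)[:,::-1].astype(np.float32)
            print(n,k,st,c,cv2.minAreaRect(pts))
for n,p in (("scene",(205,290)),("top",(452,215))):
    f=load("a",n);print(hsv(f)[p[1]-2:p[1]+3,p[0]-16:p[0]+16][2].tolist())
E
```

```text
scene red [365 195  12  17 131] [370.6336 203.5573] ((371.0000305175781, 203.00003051757812), (9.899494171142578, 16.970561981201172), 45.0)
scene red [321 219  12  15  83] [327.4096 226.2771] ((326.8360595703125, 225.3032684326172), (17.156944274902344, 6.529881000518799), 50.19443130493164)
scene green [321 174  19  11  82] [329.9146 178.5976] ((330.0, 178.50001525878906), (4.4721360206604, 18.335756301879883), 63.43495178222656)
scene green [307 183  11   9  48] [312.2917 186.875 ] ((312.4000244140625, 186.80001831054688), (4.472135543823242, 9.838699340820312), 63.43495178222656)
scene green [332 185  18  14 109] [340.5138 191.9174] ((340.41632080078125, 192.051513671875), (7.206340312957764, 16.7711181640625), 58.392494201660156)
scene green [ 283  190   86   74 1367] [327.7696 230.6964] ((325.2878112792969, 219.1336212158203), (80.83091735839844, 50.0531120300293), 57.80426788330078)
scene green [315 197  14  10  79] [321.6456 201.1899] ((321.6000061035156, 201.2000732421875), (6.260990142822266, 12.521980285644531), 63.43495178222656)
scene green [356 200  14  31  72] [361.902
[... 5063 characters left out ...]
47], [22, 98, 243], [17, 108, 221], [25, 85, 248], [26, 77, 247], [26, 80, 247], [26, 82, 247], [26, 82, 248], [24, 89, 250], [14, 131, 214], [11, 148, 153], [10, 151, 150], [11, 152, 153], [11, 152, 153]]
[[11, 148, 133], [10, 147, 132], [11, 147, 134], [11, 143, 137], [14, 129, 144], [15, 108, 160], [17, 100, 165], [18, 101, 152], [17, 99, 155], [17, 99, 183], [19, 91, 212], [18, 89, 227], [18, 87, 231], [18, 86, 229], [17, 90, 199], [17, 90, 206], [18, 87, 226], [19, 86, 227], [19, 87, 228], [18, 90, 215], [16, 108, 170], [12, 137, 112], [9, 144, 101], [11, 149, 103], [11, 152, 99], [9, 144, 99], [11, 160, 99], [9, 144, 101], [10, 137, 104], [10, 140, 106], [11, 150, 126], [11, 150, 136]]
```

Run:
```python
from m import *
s=load("a","scene");t=load("a","top")
S=lambda x,y:((x+.5)/6-.5+270,(y+.5)/6-.5+160)
T=lambda x,y:((x+.5)/5-.5+250,(y+.5)/5-.5+140)
def P(name,a,b): print(name,*tri(s,S(*a),t,T(*b)))
P("njR screw",(150,248),(385,467));P("njL screw",(424,120),(116,410))
P("base nearR",(78,228),(405,563));P("base nearL",(405,75),(72,495))
P("rear screw R",(215,182),(281,513));P("rear screw L",(298,143),(197,494))
P("bolt far R",(443,526),(364,139));P("bolt far L",(532,480),(283,123))
P("jaw nearR top corner",(185,345),(424,386)) 
P("jaw nearL top corner",(495,190),(122,325))
P("jaw farL top",(517,218),(127,285));P("jaw farR top",(205,382) ,(430,347))
P("nub R",(318,350),(428,170));P("nub L",(616,215),(155,101))
for n,f,B in(("R",(327.41,226.28),(336.6,164.8)),("L",(370.63,203.56),(287.97,156.75))): print("red",n,*tri(s,f,t,B))
S=lambda x,y:((x+.5)/6-.5+170,(y+.5)/6-.5+250)
T=lambda x,y:((x+.5)/6-.5+420,(y+.5)/6-.5+175)
c=[]
for n,a,b in (("A",(95,95),(155,73)),("B",(152,57),(222,73)),("C",(332,325),(217,408)),("D",(275,367),(148,408))):
    p,e=tri(s,S(*a),t,T(*b));print("bl",n,p,e); 
    print("  z.066:",onz(s,*S(*a),.066),onz(t,*T(*b),.066))
```

```text
njR screw [0.4182 0.0118 0.0404] 0.000498430145321649
njL screw [0.4551 0.1681 0.0397] 0.001157486401570144
base nearR [0.3664 0.0029 0.009 ] 0.0036064550551298145
base nearL [0.4103 0.1984 0.0062] 0.0028034058515682995
rear screw R [0.3961 0.074  0.0128] 0.000991169917402525
rear screw L [0.408  0.1229 0.0135] 0.0003120101584284197
bolt far R [0.6206 0.0208 0.013 ] 0.00020336878069132544
bolt far L [0.6321 0.0699 0.0125] 0.001438766160726202
jaw nearR top corner [ 0.4674 -0.0107  0.0307] 0.002435705165857586
jaw nearL top corner [0.5074 0.1664 0.0326] 0.004104119959168288
jaw farL top [0.5296 0.1617 0.0365] 0.0010268799886310046
jaw farR top [ 0.49   -0.0159  0.0294] 0.00022697286066077345
nub R [ 0.5665 -0.0138  0.1535] 0.0012835504431632115
nub L [0.6079 0.1342 0.1552] 0.0010492324959551287
red R [ 0.5919 -0.019   0.1482] 0.00043925475209416015
red L [0.6193 0.1156 0.1463] 0.0031827391219523063
bl A [ 0.4942 -0.3267  0.231 ] 0.07457850041858752
  z.066: [ 0.3864 -0.3495  0.066 ] [ 0.5421 -0.331   0.066 ]
bl B [ 0.4968 -0.3262  0.2515] 0.026096381722285743
  z.066: [ 0.3882 -0.3202  0.066 ] [ 0.5415 -0.3629  0.066 ]
bl C [ 0.4292 -0.3599 -0.143 ] 0.1017910492466598
  z.066: [ 0.5451 -0.3353  0.066 ] [ 0.3811 -0.3506  0.066 ]
bl D [ 0.4192 -0.3655 -0.2122] 0.03919445120512052
  z.066: [ 0.5436 -0.3639  0.066 ] [ 0.3817 -0.3184  0.066 ]
```

Run:
```python
from m import *
s=load("a","scene");t=load("a","top")
R=Rotation.from_quat([0.7008,0.0947,-0.7008,0.0934]).as_matrix();print(R, np.degrees(np.arctan2(R[1,1],R[0,1])))
S=lambda x,y:((x+.5)/6-.5+170,(y+.5)/6-.5+250)
T=lambda x,y:((x+.5)/6-.5+420,(y+.5)/6-.5+175)
Q=[]
for n,a,b in (("NR",(95,95),(217,408)),("NL",(152,57),(148,408)),("FL",(332,325),(155,73)),("FR",(275,367),(222,73))):
    p,e=tri(s,S(*a),t,T(*b));print("bl",n,p,e);Q.append(p)
Q=np.array(Q);print(Q.mean(0)); d=(Q[2]+Q[3]-Q[0]-Q[1])/2;print(d,np.degrees(np.arctan2(d[1],d[0])), np.linalg.norm(d),np.linalg.norm(Q[0]-Q[1]),np.linalg.norm(Q[2]-Q[3]))
S=lambda x,y:((x+.5)/6-.5+270,(y+.5)/6-.5+160)
T=lambda x,y:((x+.5)/5-.5+250,(y+.5)/5-.5+140)
th=np.radians(-13.3);o=np.array([.5142,.0719]);ex=np.array([np.cos(th),np.sin(th)]);ey=np.array([-ex[1],ex[0]])
def V(p):return np.round(np.array([(p[:2]-o)@ex,(p[:2]-o)@ey])*1000,1)
for p in((150,275),(448,135)): print("nf scene",V(onz(s,*S(*p),.038)))
for p in((108,392),(405,457)): print("nf top",V(onz(t,*T(*p),.038)))
for p in((185,345),(495,190),(517,218)): print("jaw scene",V(onz(s,*S(*p),.038)))
for p in((424,386),(122,325),(127,285),(430,347)): print("jaw top",V(onz(t,*T(*p),.038)))
for n,p in dict(nubR=[.5665,-.0138],nubL=[.6079,.1342],redR=[.5919,-.019],redL=[.6193,.1156]).items(): print(n,V(np.array(p)))
```

```text
[[-0.0002  0.2637 -0.9646]
 [ 0.0018 -0.9646 -0.2637]
 [-1.     -0.0018 -0.0002]] -74.71270958939697
bl NR [ 0.3824 -0.3505  0.0603] 0.0032438817672022727
bl NL [ 0.3829 -0.3199  0.057 ] 0.001236027762767875
bl FL [ 0.543  -0.3337  0.0594] 0.002406062016910537
bl FR [ 0.5422 -0.3637  0.0627] 7.959250506601987e-05
[ 0.4626 -0.342   0.0598]
[ 0.16   -0.0135  0.0024] -4.832107721190598 0.16059082318619922 0.030800060489923915 0.030172317661728607
nf scene [-66.8 -87.7]
nf scene [-66.2  87.2]
nf top [-70.3  86.7]
nf top [-71.1 -90.3]
jaw scene [-22.3 -91.8]
jaw scene [-24.9  90.2]
jaw scene [-4.8 90.9]
jaw top [-28.1 -92.4]
jaw top [-30.   87.7]
jaw top [-6.1 90.3]
jaw top [ -4.8 -91. ]
nubR [ 70.6 -71.4]
nubL [76.9 82.2]
redR [ 96.5 -70.6]
redL [92.2 66.7]
```

Call:
{"method": "drive_tool", "body": {"deltas": "0.030 0.026 0 -0.035;0.030 0.026 0 -0.035;0.030 0.026 0 -0.035;0.030 0.026 0 -0.035;0.030 0.026 0 -0.035;0.030 0.026 0 -0.035;0.030 0.026 0 -0.035;0.030 0.026 0 -0.035;0.030 0.026 0 -0.035;0.029 0.027 0 -0.036;0 0 0 0", "fingers": 1}}

```text
time: 1.2
ee_pos: [0.4665, -0.3383, 0.247]
orientation: [0.707, -0.028, -0.706, -0.029]
wrist_force: [-0.8, -0.5, 0.6]
finger_gap: 0.0869
```

Run:
```python
from m import *
fs=snap("b");s=manip.sense();print(s["time"],s["ee_pos"],s["qpos"]);R=Rotation.from_quat(s["orientation"]).as_matrix();print(np.degrees(np.arctan2(R[1,1],R[0,1])),R[:,0])
for n in fs: print(n,proj(fs[n],s["ee_pos"]),proj(fs[n],s["ee_pos"]+[0,0,-.025]))
```

```text
1.3 [ 0.464 -0.341  0.247] [-0.7705  0.105   1.6574 -0.0004  1.3801  0.882 ]
-94.67449381839398 [-0.001   0.0004 -1.    ]
scene [187.587  253.1624] [190.258  257.8611]
top [467.9945 201.7855] [465.3005 203.6059]
```

View pics/b_scene.png

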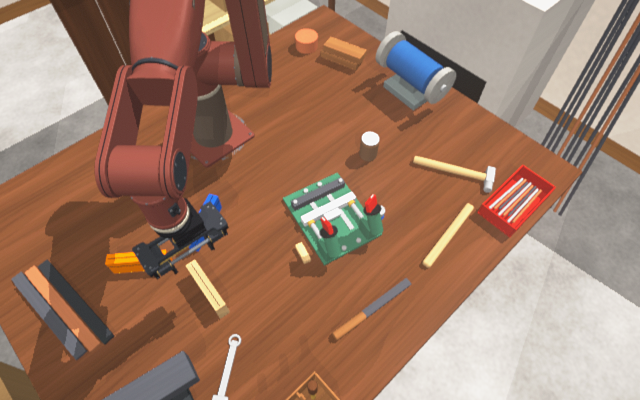

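View pics/b_top.png

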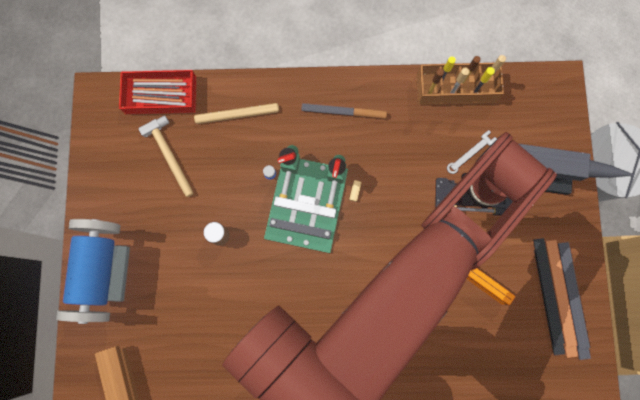

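Call:
{"method": "drive_tool", "body": {"deltas": "0 0 -0.04 0;0 0 -0.04 0;0 0 -0.04 0;0 0 -0.03 0;0 0 -0.02 0;0 0 -0.017 0;0 0 0 0;0 0 0 0"}}

```text
time: 2.1
ee_pos: [0.4629, -0.3426, 0.0606]
orientation: [-0.706, 0.03, 0.707, 0.03]
wrist_force: [0.0, -0.3, 0.3]
finger_gap: 0.0868
```

Run:
```python
from m import *
f=manip.grab_frame("scene");cv2.imwrite("pics/c.png",cv2.resize(f["img"][200:340,100:300],None,fx=4,fy=4,interpolation=cv2.INTER_CUBIC));s=manip.sense();print(s["time"],s["ee_pos"],s["wrist_force"])
```

```text
2.15 [ 0.4636 -0.343   0.0614] [-0.0228 -0.1478 -0.0175]
```

View pics/c.png

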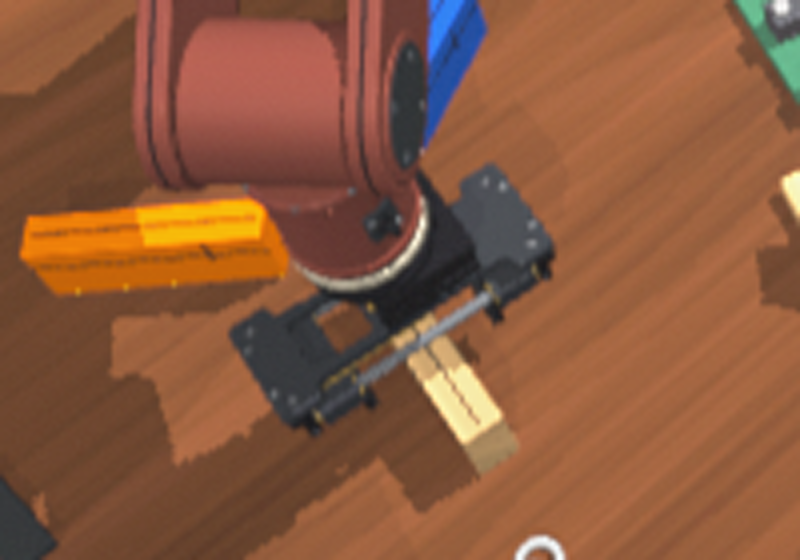

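Call:
{"method": "drive_tool", "body": {"deltas": "0 0 0 0;0 0 0 0;0 0 0 0;0 0 0 0;0 0 0 0;0 0 0 0;0 0 0 0", "fingers": 0}}

```text
time: 2.85
ee_pos: [0.4638, -0.3418, 0.0605]
orientation: [-0.706, 0.03, 0.706, 0.03]
wrist_force: [-1.1, -0.2, -0.9]
finger_gap: 0.0385
```

Call:
{"method": "drive_tool", "body": {"deltas": "0 0 0 0;0 0 0 0;0 0 0 0"}}

```text
time: 3.15
ee_pos: [0.4638, -0.342, 0.0605]
orientation: [0.707, -0.03, -0.706, -0.03]
wrist_force: [-0.3, -0.7, -0.6]
finger_gap: 0.0299
```

Call:
{"method": "drive_tool", "body": {"deltas": "0 0 0.03 0;0 0 0.045 0;0 0 0.045 0;0 0 0.045 0;0 0 0.03 0;0 0 0 0"}}

```text
time: 3.75
ee_pos: [0.4658, -0.3436, 0.2614]
orientation: [0.709, -0.032, -0.704, -0.027]
wrist_force: [-0.4, -0.5, -1.7]
finger_gap: 0.0298
```

Call:
{"method": "drive_tool", "body": {"deltas": "0 0.020 0 0.06;0 0.038 0 0.125;0 0.042 0 0.135;0 0.042 0 0.135;0 0.042 0 0.135;0 0.042 0 0.135;0 0.042 0 0.135;0 0.042 0 0.135;0 0.042 0 0.135;0.001 0.038 0 0.135;0.002 0.035 0 0.135;0 0 0 0.021"}}

```text
time: 4.95
ee_pos: [0.4653, 0.0868, 0.2533]
orientation: [-0.553, -0.442, 0.554, -0.439]
wrist_force: [-0.5, -0.2, -2.3]
finger_gap: 0.0297
```

Call:
{"method": "drive_tool", "body": {"deltas": "0 0 0 0;0 0 0 0"}}

```text
time: 5.15
ee_pos: [0.4662, 0.0824, 0.2543]
orientation: [-0.555, -0.438, 0.556, -0.437]
wrist_force: [-0.9, 0.3, -2.5]
finger_gap: 0.0299
```

Run:
```python
from m import *
s=manip.sense();print(s["time"],s["ee_pos"],s["wrist_force"],s["finger_gap"]);R=Rotation.from_quat(s["orientation"]).as_matrix();print(np.degrees(np.arctan2(R[1,1],R[0,1])),R[:,0])
fs=snap("d")
f=fs["scene"];cv2.imwrite("pics/d1.png",cv2.resize(f["img"][100:290,220:420],None,fx=4,fy=3.1*4/3.1,interpolation=cv2.INTER_CUBIC)[:600])
```

```text
5.15 [0.4662 0.0824 0.2543] [-0.9419  0.3144 -2.4901] 0.029923474581709148
-13.519245196931042 [-0.0021 -0.0005 -1.    ]
```

View pics/d1.png

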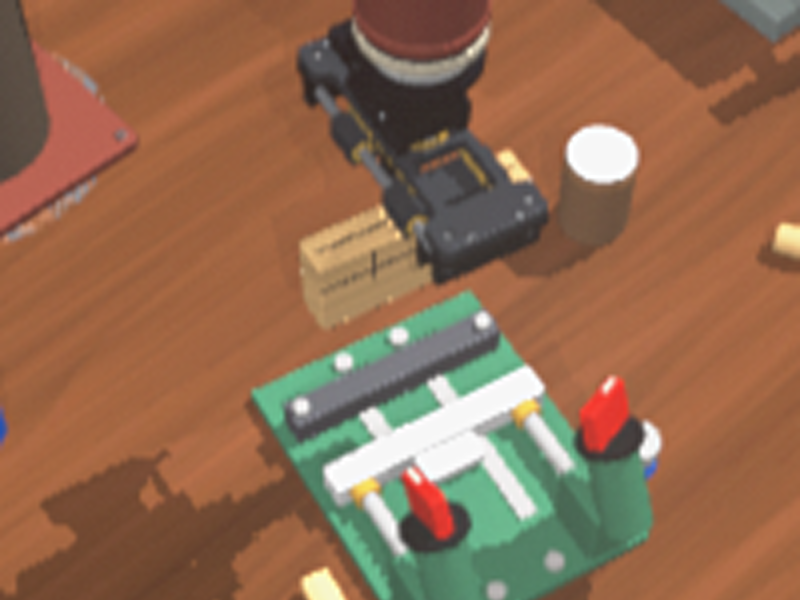

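View pics/d_top.png

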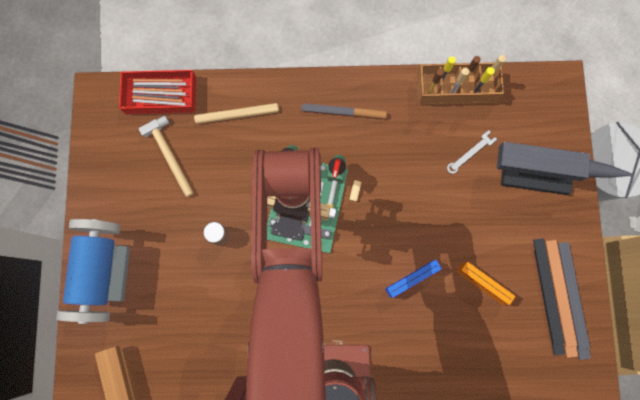

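Run:
```python
from m import *
s=load("d","scene");th=np.radians(-13.5);ex=np.array([np.cos(th),np.sin(th)]);ey=np.array([-ex[1],ex[0]]);o=np.array([.4662,.0824])
for p in((300,241),(326,268),(522,165)):
    q=onz(s,(p[0]+.5)/4-.5+220,(p[1]+.5)/4-.5+100,.2598);print(((q[:2]-o)@ex)*1e3,((q[:2]-o)@ey)*1e3)
```

```text
-12.828859409610764 -77.99096828172344
14.648399700206856 -73.6432288522117
2.9585879254022243 80.98754741003908
```

Call:
{"method": "drive_tool", "body": {"deltas": "0 0 -0.04 0;0 0 -0.04 0;0 0 -0.04 0;0 0 -0.03 0;0 0 -0.015 0;0 0 0 0;0 0 0 0"}}

```text
time: 5.95
ee_pos: [0.4671, 0.0824, 0.0909]
orientation: [-0.555, -0.438, 0.555, -0.438]
wrist_force: [-0.0, 1.1, -1.7]
finger_gap: 0.0297
```

Run:
```python
from m import *
s=manip.sense();print(s["time"],s["ee_pos"],s["wrist_force"],s["finger_gap"]);R=Rotation.from_quat(s["orientation"]).as_matrix();print(np.degrees(np.arctan2(R[1,1],R[0,1])),R[:,0])
fs=snap("e")
f=fs["scene"];cv2.imwrite("pics/e1.png",cv2.resize(f["img"][150:270,270:400],None,fx=5,fy=5,interpolation=cv2.INTER_CUBIC))
f=fs["top"];cv2.imwrite("pics/e2.png",cv2.resize(f["img"][140:260,250:380],None,fx=5,fy=5,interpolation=cv2.INTER_CUBIC))
```

```text
5.95 [0.4671 0.0824 0.0909] [-0.0316  1.1285 -1.6949] 0.029749763840054743
-13.50577244239178 [ 0. -0. -1.]
```

View pics/e1.png

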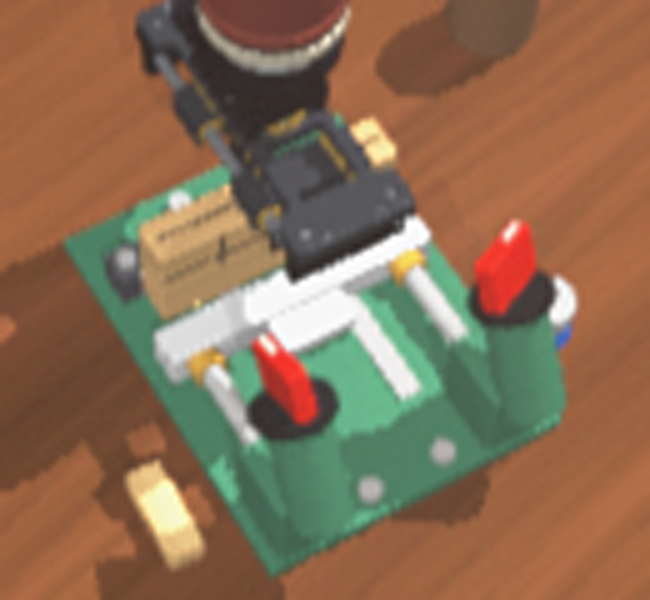

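View pics/e2.png

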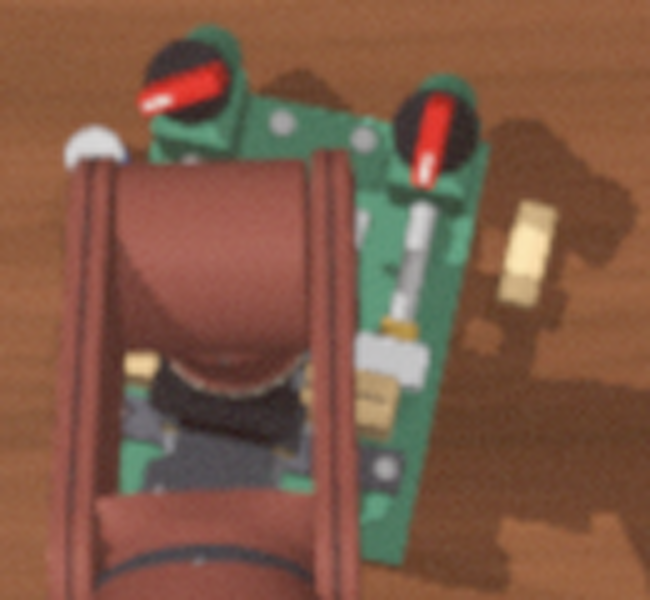

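```bash
cat >> m.py <<'E'
TH=np.radians(-13.3);O=np.array([.5142,.0719]);EX=np.array([np.cos(TH),np.sin(TH)]);EY=np.array([-EX[1],EX[0]])
def V(p):return np.r_[np.array([(p[:2]-O)@EX,(p[:2]-O)@EY])*1000,p[2]*1000]
def W(x,y): return O+x/1e3*EX+y/1e3*EY
E
python3 - <<'E'
from m import *
s=load("e","scene");t=load("e","top")
S=lambda p:((p[0]+.5)/5-.5+270,(p[1]+.5)/5-.5+150)
T=lambda p:((p[0]+.5)/5-.5+250,(p[1]+.5)/5-.5+140)
for a,b in (((165,258),(398,380)),((138,222),(388,440))):
    p,e=tri(s,S(a),t,T(b));print(V(p),e)
for a in((365,118),(397,150),(165,258),(138,222)): print("s",V(onz(s,*S(a),.0964)))
for a in((398,380),(388,440),(125,352)): print("t",V(onz(t,*T(a),.0964)))
print(V(np.array(manip.sense()["ee_pos"])))
E
```

```text
[-36.1207 -76.926   94.4747] 0.0034250833865641654
[-69.3907 -77.7773  88.6726] 0.004787202765890046
s [-62.8833  75.9471  96.4   ]
s [-33.415   80.2633  96.4   ]
s [-34.5399 -75.8089  96.4   ]
s [-64.0658 -77.6094  96.4   ]
t [-36.9951 -78.6023  96.4   ]
t [-71.2058 -80.2604  96.4   ]
t [-53.7062  74.2758  96.4   ]
[-47.3578  -0.1024  92.0489]
```

Call:
{"method": "drive_tool", "body": {"deltas": "0.001 0 -0.008 0;0 0 -0.006 0;0 0 -0.003 0;0 0 -0.0015 0;0 0 0 0"}}

```text
time: 6.55
ee_pos: [0.4678, 0.0831, 0.0723]
orientation: [-0.555, -0.438, 0.555, -0.438]
wrist_force: [-1.7, -0.3, 1.9]
finger_gap: 0.0295
```

Call:
{"method": "drive_tool", "body": {"deltas": "0 0 0 0;0 0 0 0;0 0 0 0;0 0 0 0;0 0 0 0", "fingers": 0.7}}

```text
time: 7.05
ee_pos: [0.4678, 0.0831, 0.0721]
orientation: [0.555, 0.438, -0.555, 0.438]
wrist_force: [-0.4, -0.2, 0.5]
finger_gap: 0.0583
```

Call:
{"method": "drive_tool", "body": {"deltas": "0 0 0.01 0;0 0 0.03 0;0 0 0.04 0;0 0 0.04 0;0 0 0.045 0;0 0 0 0"}}

```text
time: 7.65
ee_pos: [0.4717, 0.0832, 0.2452]
orientation: [0.559, 0.435, -0.551, 0.441]
wrist_force: [1.5, 0.2, 0.2]
finger_gap: 0.0607
```

Run:
```python
from m import *
s=manip.sense();print(s["time"],s["ee_pos"],s["wrist_force"],s["finger_gap"])
fs=snap("f")
f=fs["scene"];cv2.imwrite("pics/f1.png",cv2.resize(f["img"][150:270,270:400],None,fx=5,fy=5,interpolation=cv2.INTER_CUBIC))
```

```text
7.65 [0.4717 0.0832 0.2452] [1.5004 0.1604 0.1904] 0.06068898504918154
```

View pics/f1.png

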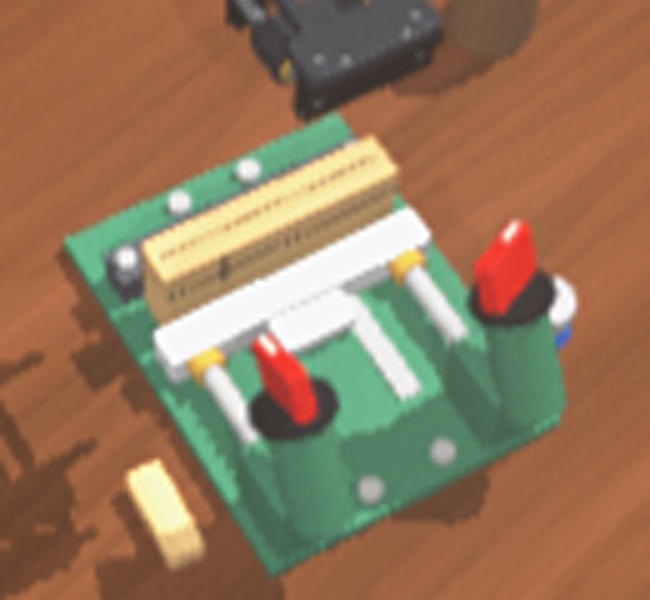

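Run:
```python
from m import *
s=load("e","scene");t=load("e","top")
S=lambda p:((p[0]+.5)/5-.5+270,(p[1]+.5)/5-.5+150)
T=lambda p:((p[0]+.5)/5-.5+250,(p[1]+.5)/5-.5+140)
for n,a,b in (("R",(293,407),(436,132)),("L",(511,293),(187,83))):
    p,e=tri(s,S(a),t,T(b));print(n,V(p),e,V(onz(s,*S(a),.1315)),V(onz(t,*T(b),.1315)))
# bar top ends: nub end / far end on top edge
for n,a,b in (("Rnub",(263,343),(425,182)),("Rend",(290,367),(440,97)),("Lnub",(513,230),(145,103)),("Lend",(530,255),(222,72))):
    p,e=tri(s,S(a),t,T(b));print(n,V(p),e,V(onz(s,*S(a),.157)),V(onz(t,*T(b),.157)))
```

```text
R [ 99.3793 -70.2501 126.1488] 0.0012057191043960374 [102.0196 -71.2307 131.5   ] [ 97.7682 -71.0065 131.5   ]
L [ 97.5836  70.9791 126.8347] 0.00033442626925444017 [ 99.7933  69.1447 131.5   ] [ 96.3051  70.1752 131.5   ]
Rnub [ 66.0684 -70.3755 144.3122] 0.002226967233409855 [ 72.7571 -73.0783 157.    ] [ 62.6392 -71.8738 157.    ]
Rend [103.8407 -72.7797 179.471 ] 0.004207318427345926 [ 92.4125 -68.015  157.    ] [110.7771 -69.9704 157.    ]
Lnub [ 75.0954  86.2523 149.7791] 0.0029933962266467987 [ 78.3155  81.4798 157.    ] [ 73.937   86.5482 157.    ]
Lend [101.0466  59.3986 174.5376] 0.02668154625998038 [ 96.462   80.5548 157.    ] [ 99.741   49.3049 157.    ]
```

Run:
```python
from m import *
s=load("f","scene");t=load("e","top")
a=cv2.resize(s["img"][185:250,310:395],None,fx=7,fy=7,interpolation=cv2.INTER_CUBIC)
b=cv2.resize(t["img"][140:190,270:355],None,fx=7,fy=7,interpolation=cv2.INTER_CUBIC)
cv2.imwrite("pics/k.png",np.vstack([a[:330],b[:265]])); cv2.imwrite("pics/ka.png",a);cv2.imwrite("pics/kb.png",b)
```

```text
(no output)
```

View pics/ka.png

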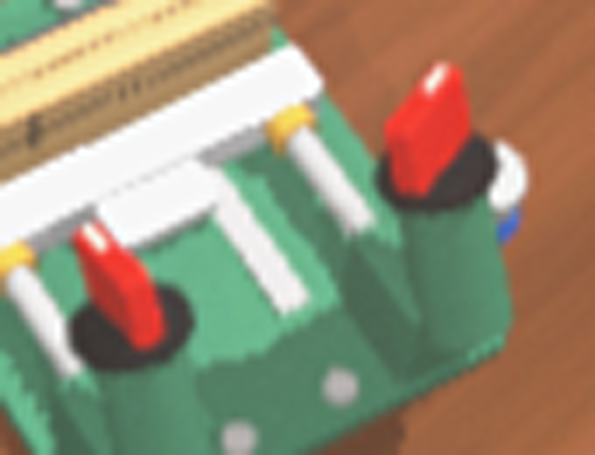

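View pics/kb.png

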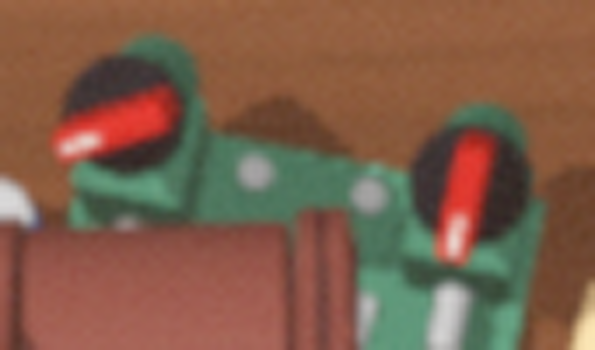

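Call:
{"method": "drive_tool", "body": {"deltas": "0.010 -0.008 0 0.13;0.010 -0.008 0 0.135;0.010 -0.008 0 0.135;0.010 -0.008 0 0.135;0.010 -0.008 0 0.135;0.010 -0.008 0 0.135;0.010 -0.008 0 0.135;0.010 -0.009 0 0.135;0.010 -0.009 0 0.135;0.010 -0.009 0 0.135;0.010 -0.009 0 0.135;0.009 -0.008 0 0.135", "fingers": 0.5}}

```text
time: 8.95
ee_pos: [0.5859, -0.0172, 0.2346]
orientation: [0.065, 0.706, -0.065, 0.703]
wrist_force: [-0.3, 0.1, 0.2]
finger_gap: 0.0433
```

Call:
{"method": "drive_tool", "body": {"deltas": "0 0 0 0;0 0 0 0"}}

```text
time: 9.15
ee_pos: [0.5857, -0.0167, 0.2353]
orientation: [0.069, 0.705, -0.068, 0.703]
wrist_force: [-0.2, 0.9, -0.5]
finger_gap: 0.0436
```

```bash
cat >> m.py <<'E'
def st():
    s=manip.sense();R=Rotation.from_quat(s["orientation"]).as_matrix()
    print(s["time"],s["ee_pos"],"yaw",round(np.degrees(np.arctan2(R[1,1],R[0,1])),1),"F",s["wrist_force"],"M",s["wrist_torque"],"gap",round(s["finger_gap"],4),"q",s["qpos"],"V",V(s["ee_pos"]));return s
def look(tag,box=(270,140,400,270),k=5,n="scene"):
    f=manip.grab_frame(n);np.savez(f"pics/{tag}_{n}.npz",**f);cv2.imwrite(f"pics/{tag}.png",cv2.resize(f["img"][box[1]:box[3],box[0]:box[2]],None,fx=k,fy=k,interpolation=cv2.INTER_CUBIC)[:600])
    return f
E
python3 - <<'E'
from m import *
st();look("g",k=4)
E
```

```text
9.15 [ 0.5857 -0.0167  0.2353] yaw 78.9 F [-0.2124  0.8813 -0.5127] M [ 0.0891 -0.1567 -0.0074] gap 0.0436 q [-0.1631  0.1391  1.6423  0.0002  1.3635 -1.5401] V [ 89.9726 -69.7225 235.3218]
```

View pics/g.png

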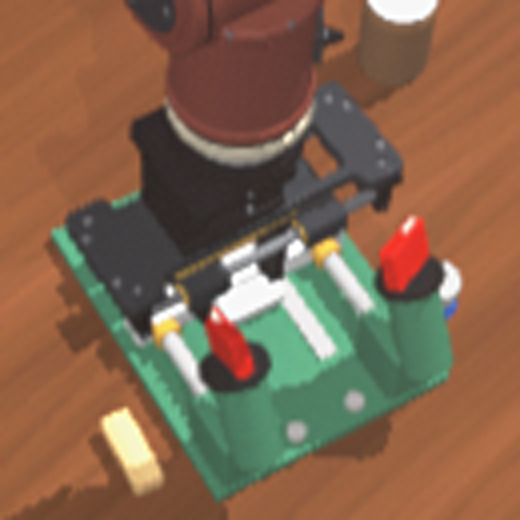

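Call:
{"method": "drive_tool", "body": {"deltas": "0.001 0 -0.02 0;0 0 -0.02 0;0 0 -0.015 0;0 0 -0.01 0;0 0 -0.005 0;0 0 0 0;0 0 0 0"}}

```text
time: 9.9
ee_pos: [0.5882, -0.0169, 0.1678]
orientation: [0.067, 0.704, -0.067, 0.704]
wrist_force: [0.7, -0.5, 0.7]
finger_gap: 0.0435
```

Run:
```python
from m import *
st();f=look("g2",box=(290,180,370,270),k=6);t=look("g3",box=(270,130,370,210),k=6,n="top")
s=manip.sense();print(proj(f,s["ee_pos"]-[0,0,.006]))
```

```text
9.9 [ 0.5882 -0.0169  0.1678] yaw 79.1 F [ 0.676  -0.5413  0.6843] M [ 0.0665 -0.1594 -0.0431] gap 0.0435 q [-0.1627  0.2019  1.7026 -0.      1.236  -1.5435] V [ 92.4759 -69.4088 167.7808]
[327.2221 222.3364]
```

View pics/g2.png

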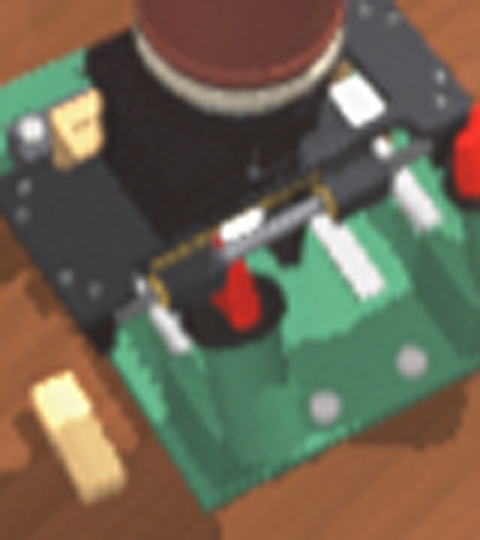

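View pics/g3.png

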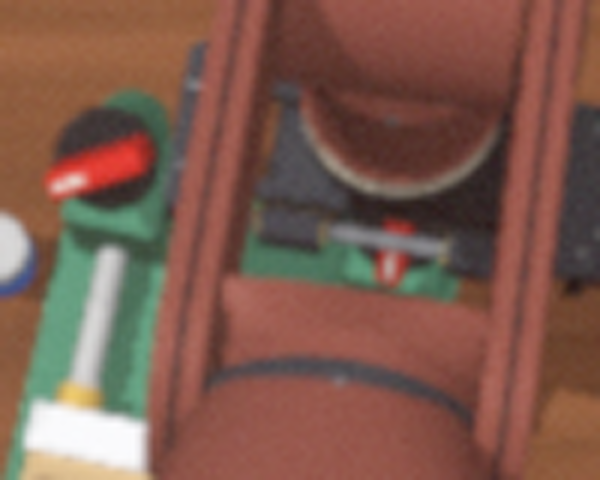

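Call:
{"method": "drive_tool", "body": {"deltas": "0 0 -0.003 0;0 0 0 0;0 0 0 0;0 0 0 0;0 0 0 0;0 0 0 0;0 0 0 0", "fingers": 0}}

```text
time: 10.7
ee_pos: [0.5875, -0.0196, 0.1642]
orientation: [0.066, 0.704, -0.069, 0.704]
wrist_force: [-1.9, -7.9, 0.4]
finger_gap: 0.013
```

Run:
```python
from m import *
st()
```

```text
10.7 [ 0.5875 -0.0196  0.1642] yaw 79.1 F [-1.9151 -7.9075  0.3737] M [-1.6196  0.2394 -0.0231] gap 0.013 q [-0.1649  0.2053  1.7057 -0.0049  1.2306 -1.5436] V [ 92.364  -72.1474 164.2212]
```

Call:
{"method": "drive_tool", "body": {"deltas": "-0.0005 -0.003 0 0;0 0 0 0;0 0 0 0"}}

```text
time: 11.0
ee_pos: [0.5873, -0.0199, 0.1642]
orientation: [0.067, 0.704, -0.067, 0.704]
wrist_force: [-0.5, 0.1, 1.1]
finger_gap: 0.0131
```

Run:
```python
from m import *
st()
```

```text
11.0 [ 0.5873 -0.0199  0.1642] yaw 79.1 F [-0.5322  0.0561  1.0744] M [-0.1854 -0.0458 -0.1621] gap 0.0131 q [-0.1679  0.2044  1.7068 -0.0003  1.2301 -1.5489] V [ 92.3041 -72.55   164.1924]
```

Call:
{"method": "drive_tool", "body": {"deltas": "0 0 0 -0.06;0 0 0 -0.08;0 0 0 -0.08;0 0 0 -0.08;0 0 0 -0.08;0 0 0 -0.08;0 0 0 -0.08;0 0 0 -0.08;0 0 0 -0.06;0 0 0 0;0 0 0 0"}}

```text
time: 12.1
ee_pos: [0.5868, -0.0201, 0.1646]
orientation: [0.297, 0.642, -0.298, 0.641]
wrist_force: [-6.0, -2.8, 4.2]
finger_gap: 0.0169
```

Run:
```python
from m import *
st();f=look("h",box=(290,180,370,270),k=6)
```

```text
12.1 [ 0.5868 -0.0201  0.1646] yaw 40.2 F [-6.0277 -2.8401  4.2271] M [0.1401 0.2356 0.462 ] gap 0.0169 q [-0.1681  0.2037  1.7069 -0.001   1.232  -0.8697] V [ 91.7783 -72.8777 164.5535]
```

View pics/h.png

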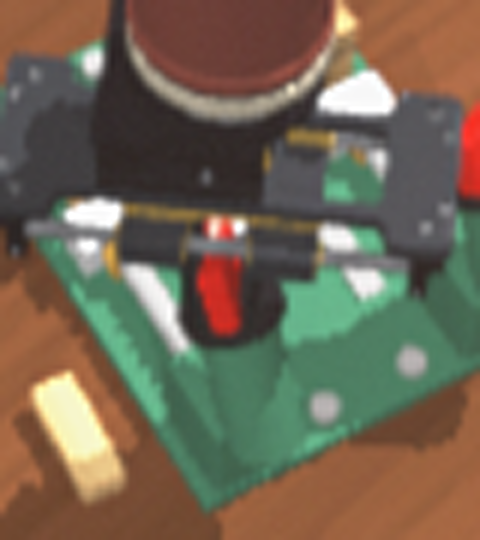

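Call:
{"method": "drive_tool", "body": {"deltas": "0 0 0 0;0 0 0 0;0 0 0 0;0 0 0.02 0;0 0 0.03 0;0 0 0.02 0", "fingers": 0.5}}

```text
time: 12.75
ee_pos: [0.588, -0.0195, 0.2358]
orientation: [0.298, 0.641, -0.297, 0.642]
wrist_force: [0.8, -0.1, 0.2]
finger_gap: 0.0429
```

Call:
{"method": "drive_tool", "body": {"deltas": "0.006 0.026 0 -0.06;0.007 0.028 0 -0.07;0.007 0.028 0 -0.07;0.006 0.028 0 -0.07;0.006 0.027 0 -0.065;0 0 0 0;0 0 0 0"}}

```text
time: 13.45
ee_pos: [0.6192, 0.1178, 0.2337]
orientation: [0.4, 0.583, -0.4, 0.583]
wrist_force: [-0.0, -0.5, 0.2]
finger_gap: 0.0434
```

Run:
```python
from m import *
st();f=look("i",box=(270,140,400,270),k=5);f=look("i2",box=(250,120,380,240),k=5,n="top")
```

```text
13.45 [0.6192 0.1178 0.2337] yaw 21.1 F [-0.0045 -0.4583  0.1722] M [ 0.0109 -0.1666 -0.0318] gap 0.0434 q [ 0.063   0.2425  1.5266 -0.      1.3727 -0.3055] V [ 91.6622  68.8684 233.7401]
```

View pics/i.png

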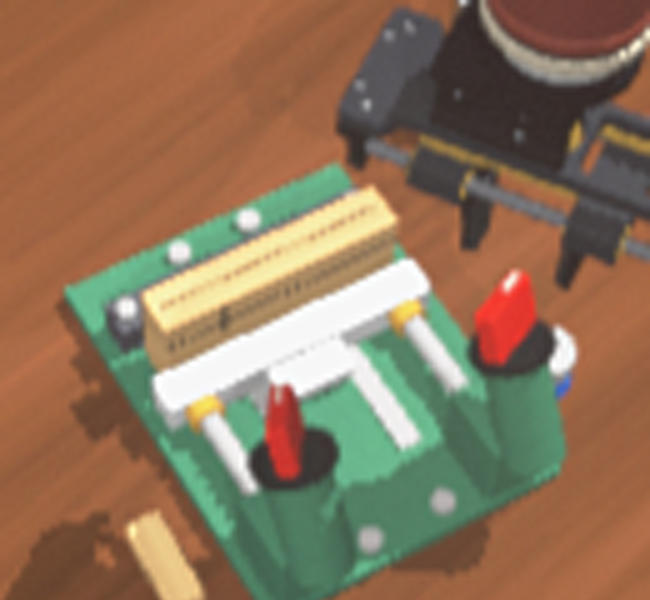

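View pics/i2.png

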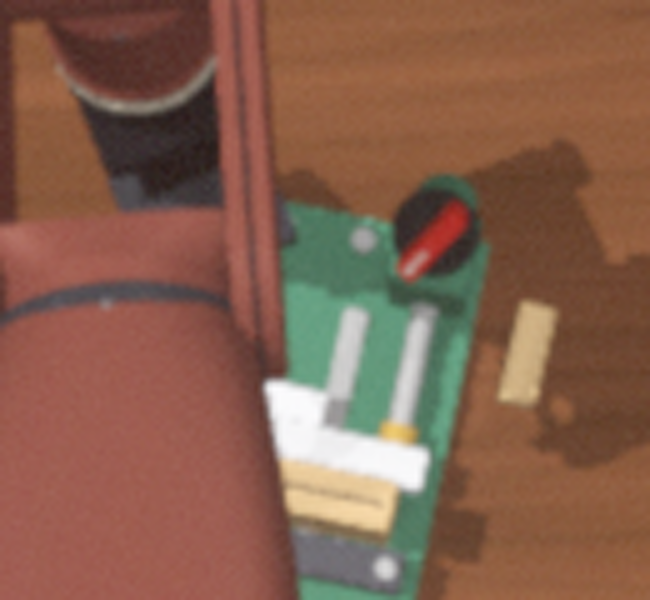

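Call:
{"method": "drive_tool", "body": {"deltas": "0 -0.001 -0.02 0;0 0 -0.02 0;0 0 -0.015 0;0 0 -0.01 0;0 0 -0.004 0;0 0 0 0;0 0 0 0"}}

```text
time: 14.25
ee_pos: [0.6194, 0.1154, 0.1666]
orientation: [0.401, 0.582, -0.401, 0.583]
wrist_force: [-4.7, -2.4, 5.8]
finger_gap: 0.0436
```

Run:
```python
from m import *
st();f=look("j",box=(330,160,410,250),k=6);f=look("j2",box=(250,120,330,200),k=6,n="top")
```

```text
14.25 [0.6194 0.1154 0.1666] yaw 21.0 F [-4.6524 -2.431   5.8343] M [-0.3333  0.6257 -0.0565] gap 0.0436 q [ 0.0595  0.2981  1.5892 -0.0007  1.2541 -0.306 ] V [ 92.3186  66.5534 166.6121]
```

View pics/j.png

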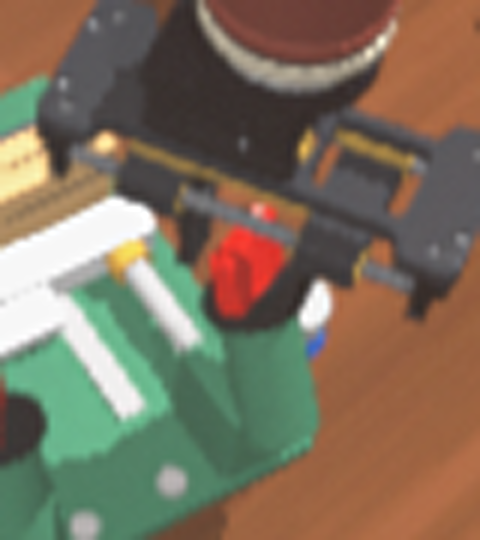

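View pics/j2.png

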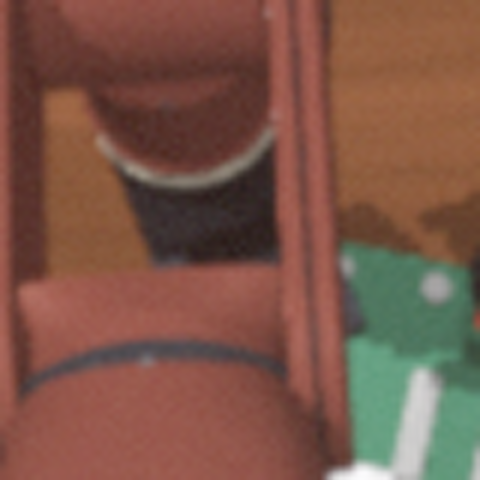

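Call:
{"method": "drive_tool", "body": {"deltas": "0 0 0.003 0;0 0 0 0;0 0 0 0;0 0 0 0;0 0 0 0;0 0 0 0;0 0 0 0", "fingers": 0.1}}

```text
time: 15.05
ee_pos: [0.6172, 0.1149, 0.1683]
orientation: [0.399, 0.584, -0.402, 0.582]
wrist_force: [-11.8, -4.6, 9.3]
finger_gap: 0.0189
```

Run:
```python
from m import *
st()
```

```text
15.05 [0.6172 0.1149 0.1683] yaw 21.0 F [-11.8229  -4.5816   9.333 ] M [-0.741   1.5748  0.0254] gap 0.0189 q [ 0.0596  0.2956  1.5891 -0.0021  1.2625 -0.3058] V [ 90.2934  65.5476 168.255 ]
```

Call:
{"method": "drive_tool", "body": {"deltas": "-0.003 -0.001 0 0;0 0 0 0;0 0 0 0"}}

```text
time: 15.35
ee_pos: [0.6166, 0.1148, 0.1684]
orientation: [0.401, 0.582, -0.401, 0.583]
wrist_force: [-0.8, -2.7, 4.3]
finger_gap: 0.0188
```

Run:
```python
from m import *
st();f=look("k1",box=(330,160,410,250),k=6)
```

```text
15.35 [0.6166 0.1148 0.1684] yaw 21.0 F [-0.7993 -2.677   4.3344] M [-0.3073 -0.2994  0.0257] gap 0.0188 q [ 0.0586  0.2896  1.5963 -0.0006  1.255  -0.307 ] V [ 89.7882  65.2603 168.3712]
```

View pics/k1.png

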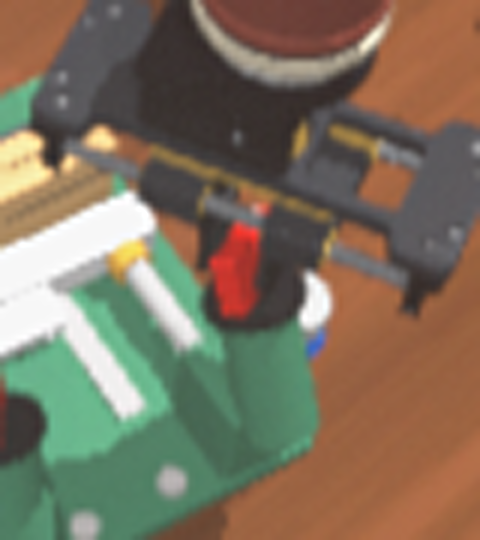

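Call:
{"method": "drive_tool", "body": {"deltas": "0 0 0 -0.06;0 0 0 -0.08;0 0 0 -0.08;0 0 0 -0.08;0 0 0 -0.08;0 0 0 0"}}

```text
time: 16.0
ee_pos: [0.6162, 0.1152, 0.1683]
orientation: [-0.503, -0.496, 0.504, -0.496]
wrist_force: [-3.9, -3.2, 5.1]
finger_gap: 0.0198
```

Run:
```python
from m import *
st();f=look("k2",box=(330,160,410,250),k=6)
```

```text
16.0 [0.6162 0.1152 0.1683] yaw -0.8 F [-3.8669 -3.1838  5.1312] M [-0.263  -0.0056  0.2256] gap 0.0198 q [ 0.0591  0.2896  1.5963 -0.0002  1.256   0.0734] V [ 89.31    65.5676 168.3479]
```

View pics/k2.png

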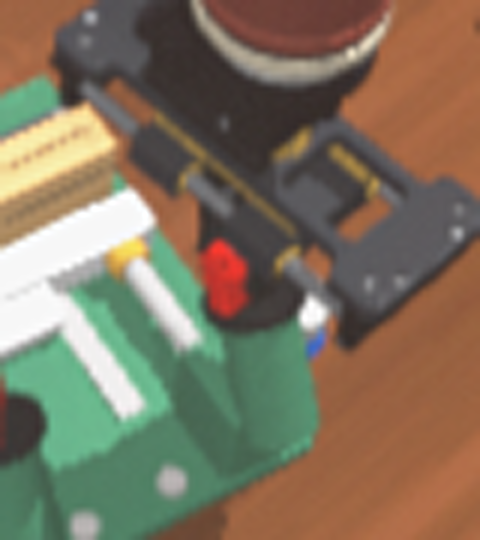

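Call:
{"method": "drive_tool", "body": {"deltas": "-0.001 -0.0005 0 -0.08;0 0 0 -0.08;0 0 0 -0.08;0 0 0 -0.08;0 0 0 -0.08;0 0 0 0"}}

```text
time: 16.65
ee_pos: [0.6151, 0.1152, 0.1687]
orientation: [0.592, 0.387, -0.592, 0.386]
wrist_force: [-5.3, -0.0, 6.4]
finger_gap: 0.0194
```

Run:
```python
from m import *
st();f=look("k3",box=(330,160,410,250),k=6)
```

```text
16.65 [0.6151 0.1152 0.1687] yaw -23.7 F [-5.2553 -0.036   6.4042] M [-0.0369  0.3233  0.1165] gap 0.0194 q [0.0588 0.2867 1.5992 0.0007 1.256  0.4721] V [ 88.2252  65.3259 168.6691]
```

View pics/k3.png

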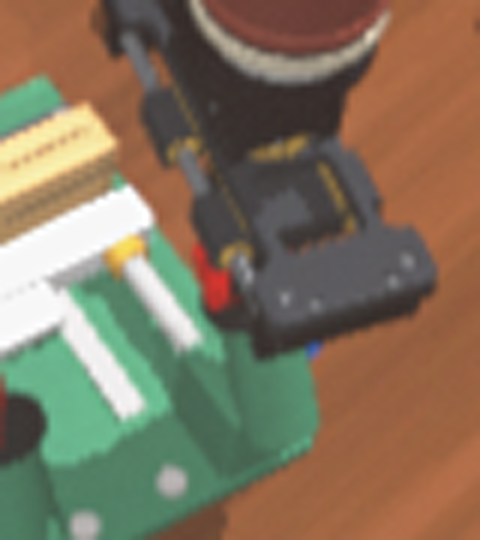

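Call:
{"method": "drive_tool", "body": {"deltas": "-0.001 0 0 -0.08;0 0 0 -0.08;0 0 0 -0.08;0 0 0 -0.08;0 0 0 -0.08;0 0 0 -0.08;0 0 0 -0.08;0 0 0 0;0 0 0 0"}}

```text
time: 17.6
ee_pos: [0.6134, 0.1157, 0.169]
orientation: [-0.675, -0.209, 0.676, -0.208]
wrist_force: [-8.8, 1.6, 10.3]
finger_gap: 0.0167
```

Run:
```python
from m import *
st();f=look("k4",box=(330,160,410,250),k=6)
```

```text
17.6 [0.6134 0.1157 0.169 ] yaw -55.6 F [-8.8216  1.6059 10.2563] M [ 0.0034  1.0456 -0.0748] gap 0.0167 q [0.0595 0.2839 1.602  0.0015 1.2575 1.0302] V [ 86.4522  65.4709 168.9906]
```

View pics/k4.png

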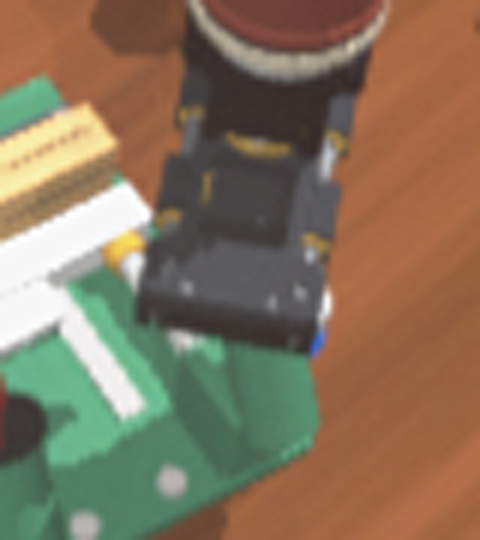

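Call:
{"method": "drive_tool", "body": {"deltas": "0 0 0 0;0 0 0 0;0 0 0 0;0 0 0.02 0;0 0 0.03 0;0 0 0.02 0;-0.006 -0.028 0 0.13;-0.006 -0.028 0 0.14;-0.006 -0.028 0 0.14;-0.005 -0.028 0 0.14;-0.003 -0.024 0 0.14;0 0 0 0.14", "fingers": 0.45}}

```text
time: 18.85
ee_pos: [0.588, -0.0244, 0.2376]
orientation: [-0.534, -0.463, 0.534, -0.464]
wrist_force: [-0.0, 0.5, 0.0]
finger_gap: 0.039
```

Call:
{"method": "drive_tool", "body": {"deltas": "0 0 0 0.14;0 0 0 0.14;0 0 0 0.14;0 0 0 0.14;0 0 0 0.14;0 0 0 0.14;0 0 0 0;0 0 0 0"}}

```text
time: 19.65
ee_pos: [0.5883, -0.0214, 0.2377]
orientation: [0.301, 0.64, -0.301, 0.64]
wrist_force: [-0.2, -1.3, 0.6]
finger_gap: 0.0394
```

Run:
```python
from m import *
st();f=look("l",box=(270,140,400,270),k=5);f=look("l2",box=(250,120,380,240),k=5,n="top")
```

```text
19.65 [ 0.5883 -0.0214  0.2377] yaw 39.7 F [-0.1787 -1.343   0.5635] M [ 0.0064 -0.1075  0.0045] gap 0.0394 q [-0.1703  0.1415  1.6351  0.0001  1.3653 -0.8629] V [ 93.5472 -73.7639 237.6892]
```

View pics/l.png

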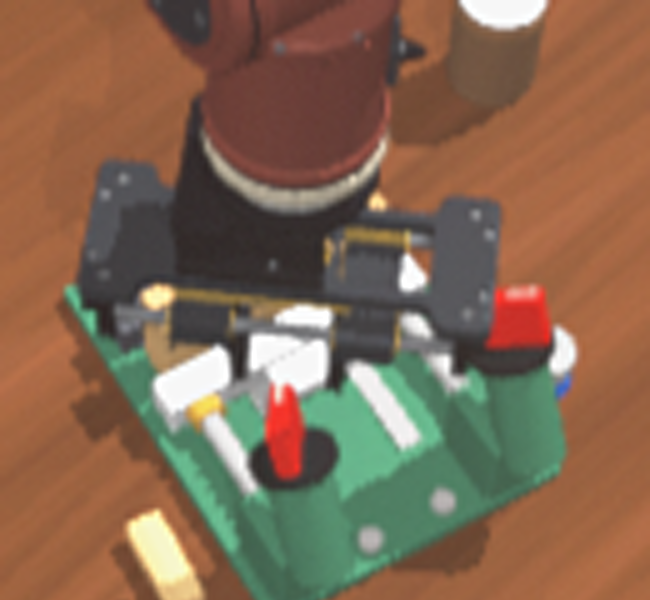

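View pics/l2.png

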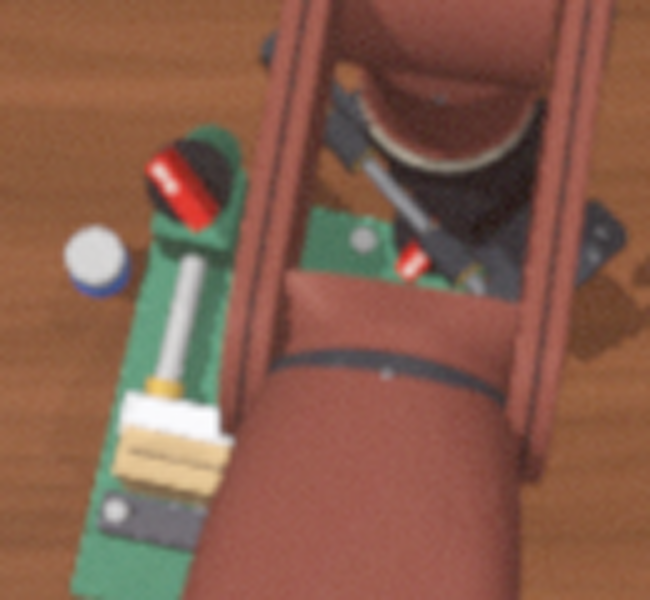

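Call:
{"method": "drive_tool", "body": {"deltas": "-0.001 0.001 -0.02 0;0 0 -0.02 0;0 0 -0.015 0;0 0 -0.01 0;0 0 -0.005 0;0 0 0 0"}}

```text
time: 20.35
ee_pos: [0.5871, -0.0204, 0.1675]
orientation: [0.3, 0.641, -0.3, 0.64]
wrist_force: [0.7, 0.0, 0.7]
finger_gap: 0.0394
```

Call:
{"method": "drive_tool", "body": {"deltas": "0 0 0 0;0 0 0 0;0 0 0 0;0 0 0 0;0 0 0 0;0 0 0 0", "fingers": 0.1}}

```text
time: 20.95
ee_pos: [0.5866, -0.0214, 0.1688]
orientation: [0.299, 0.641, -0.3, 0.64]
wrist_force: [-6.3, -2.6, 4.9]
finger_gap: 0.0168
```

Run:
```python
from m import *
st();f=look("n",box=(290,180,370,270),k=6)
```

```text
20.95 [ 0.5866 -0.0214  0.1688] yaw 39.9 F [-6.2976 -2.6346  4.8833] M [-0.4196  0.7028  0.1801] gap 0.0168 q [-0.1696  0.1992  1.7036 -0.0021  1.2401 -0.8651] V [ 91.8699 -74.1333 168.8451]
```

View pics/n.png

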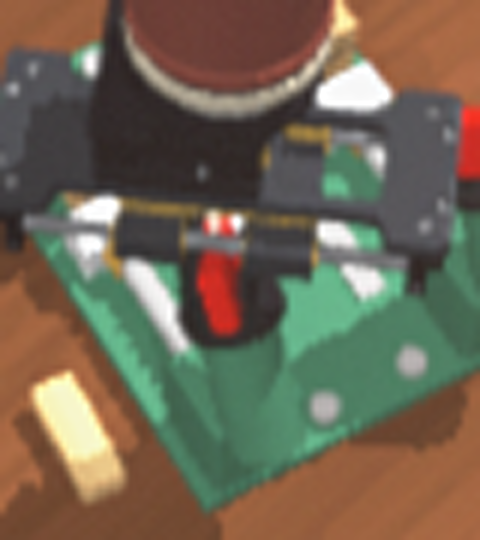

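Call:
{"method": "drive_tool", "body": {"deltas": "-0.002 0 0 -0.06;0 0 0 -0.08;0 0 0 -0.08;-0.001 0 0 -0.08;0 0 0 -0.08;0 0 0 -0.08;0 0 0 -0.08;0 0 0 -0.08;-0.001 0 0 -0.08;0 0 0 0"}}

```text
time: 22.0
ee_pos: [0.5839, -0.0212, 0.1689]
orientation: [0.501, 0.498, -0.501, 0.5]
wrist_force: [-0.5, -3.4, 1.1]
finger_gap: 0.019
```

Run:
```python
from m import *
st();f=look("n2",box=(290,180,370,270),k=6)
```

```text
22.0 [ 0.5839 -0.0212  0.1689] yaw -0.3 F [-0.5047 -3.4169  1.1312] M [-0.5002 -0.5619  0.1405] gap 0.019 q [-0.1706  0.1904  1.7137 -0.0011  1.2353 -0.1656] V [ 89.2581 -74.5322 168.8938]
```

View pics/n2.png

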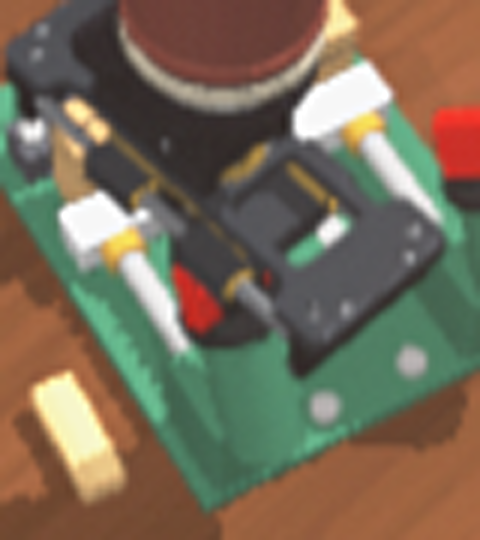

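Call:
{"method": "drive_tool", "body": {"deltas": "0 -0.001 0 -0.08;0 0 0 -0.08;0 0 0 -0.08;-0.001 0 0 -0.08;0 0 0 -0.08;0 0 0 -0.08;-0.001 0 0 -0.08;0 0 0 -0.08;0 0 0 0;0 0 0 0"}}

```text
time: 23.05
ee_pos: [0.5818, -0.0211, 0.1694]
orientation: [0.633, 0.317, -0.632, 0.317]
wrist_force: [-2.4, 0.2, 5.8]
finger_gap: 0.0181
```

Run:
```python
from m import *
st();f=look("n3",box=(290,180,370,270),k=6)
```

```text
23.05 [ 0.5818 -0.0211  0.1694] yaw -36.8 F [-2.4136  0.2359  5.7694] M [-0.1256 -0.021   0.062 ] gap 0.0181 q [-0.1719  0.1855  1.7184  0.0005  1.2363  0.4696] V [ 87.1859 -74.9576 169.4223]
```

View pics/n3.png

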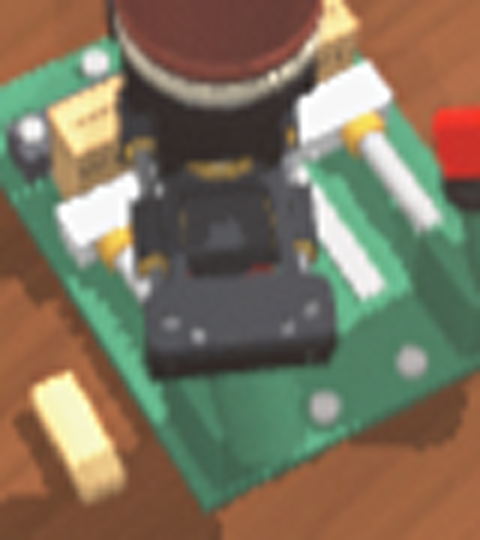

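Call:
{"method": "drive_tool", "body": {"deltas": "0 0 0 0;0 0 0 0;0 0 0 0;0 0 0.02 0;0 0 0.03 0;0 0 0.02 0;0.006 0.026 0 -0.06;0.007 0.028 0 -0.07;0.007 0.028 0 -0.07;0.007 0.028 0 -0.07;0.005 0.027 0 -0.06;0 0 0 0", "fingers": 0.45}}

```text
time: 24.3
ee_pos: [0.6132, 0.1189, 0.2375]
orientation: [-0.675, -0.209, 0.676, -0.208]
wrist_force: [0.3, -0.4, 0.0]
finger_gap: 0.039
```

Run:
```python
from m import *
st();f=look("o",box=(270,140,400,270),k=5);f=look("o2",box=(250,120,380,240),k=5,n="top")
```

```text
24.3 [0.6132 0.1189 0.2375] yaw -55.7 F [ 0.3298 -0.3779  0.0395] M [-0.1082  0.0507 -0.0444] gap 0.039 q [0.0646 0.2266 1.5383 0.0015 1.3773 1.0356] V [ 85.5219  68.4928 237.4731]
```

View pics/o.png

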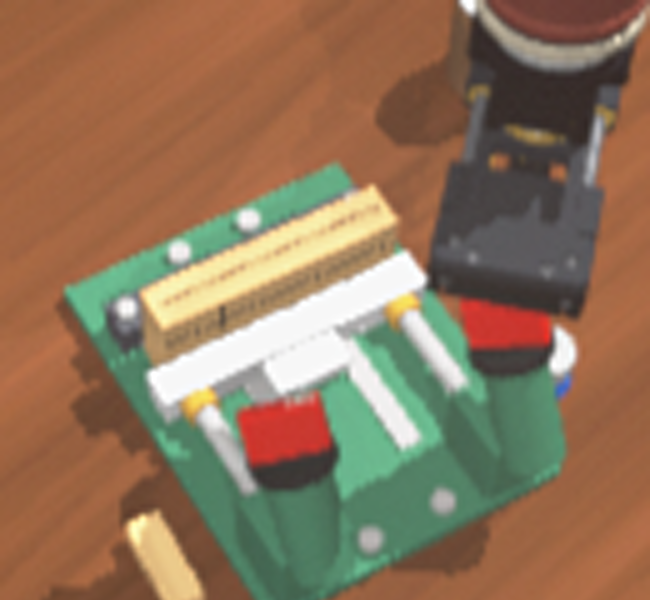

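View pics/o2.png

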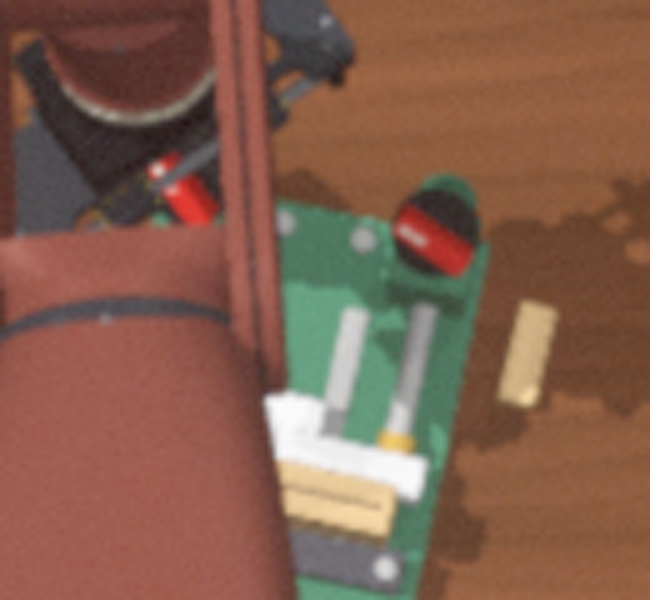

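Call:
{"method": "drive_tool", "body": {"deltas": "0.001 -0.003 -0.02 0;0 0 -0.02 0;0 0 -0.015 0;0 0 -0.01 0;0 0 -0.004 0;0 0 0 0"}}

```text
time: 25.0
ee_pos: [0.6141, 0.1123, 0.1687]
orientation: [-0.676, -0.208, 0.676, -0.208]
wrist_force: [0.5, -0.1, 0.3]
finger_gap: 0.0394
```

Call:
{"method": "drive_tool", "body": {"deltas": "0 0 0 0;0 0 0 0;0 0 0 0;0 0 0 0;0 0 0 0;0 0 0 0", "fingers": 0.1}}

```text
time: 25.6
ee_pos: [0.613, 0.1154, 0.1701]
orientation: [-0.675, -0.21, 0.676, -0.207]
wrist_force: [-7.3, 8.0, 5.9]
finger_gap: 0.0166
```

Run:
```python
from m import *
st()
```

```text
25.6 [0.613  0.1154 0.1701] yaw -55.7 F [-7.3442  8.0386  5.8657] M [ 1.2675  1.0753 -0.0545] gap 0.0166 q [0.0576 0.2817 1.6026 0.0043 1.2593 1.029 ] V [ 86.1813  65.041  170.1066]
```

Call:
{"method": "drive_tool", "body": {"deltas": "-0.002 0.003 0 -0.06;0 0 0 -0.08;0 0 0 -0.08;0 0 0 -0.08;0 0 0 -0.08;0 0 0 -0.08;0 0 0 -0.08;0 0 0 -0.08;0 0 0 0"}}

```text
time: 26.5
ee_pos: [0.6118, 0.1172, 0.1706]
orientation: [-0.707, 0.008, 0.707, 0.009]
wrist_force: [-4.9, 4.8, 7.2]
finger_gap: 0.013
```

Run:
```python
from m import *
st();f=look("p",box=(290,150,410,250),k=6)
```

```text
26.5 [0.6118 0.1172 0.1706] yaw -91.4 F [-4.9188  4.8468  7.2272] M [ 0.6056  0.8466 -0.0333] gap 0.013 q [0.0617 0.2782 1.6058 0.0022 1.2578 1.6564] V [ 84.6073  66.5549 170.635 ]
```

View pics/p.png

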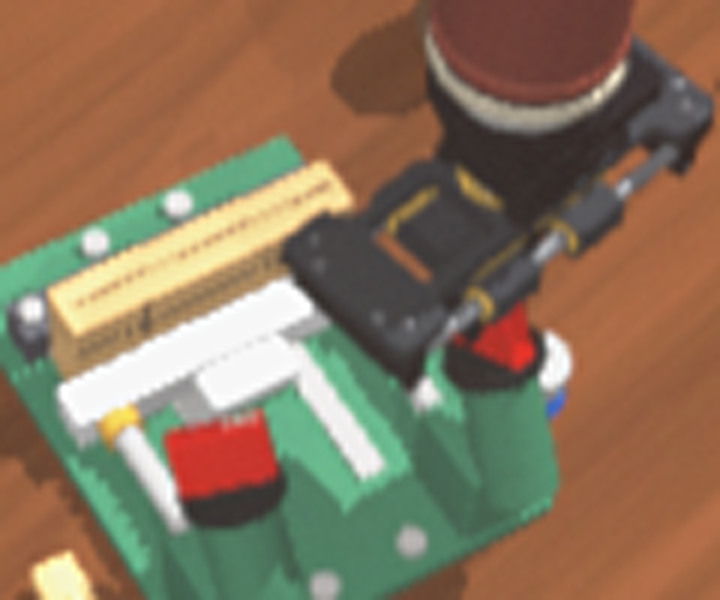

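Call:
{"method": "drive_tool", "body": {"deltas": "0.002 0.001 0 -0.06;0.001 0 0 -0.07;0.001 0 0 -0.07;0 0 0 -0.07;0 0 0 -0.07;0 0 0 0"}}

```text
time: 27.15
ee_pos: [0.6134, 0.1185, 0.17]
orientation: [-0.693, 0.127, 0.698, 0.128]
wrist_force: [-15.8, 4.0, 10.6]
finger_gap: 0.0129
```

Run:
```python
from m import *
st();f=look("p2",box=(290,150,410,250),k=6)
```

```text
27.15 [0.6134 0.1185 0.17  ] yaw -110.8 F [-15.8015   3.9598  10.6317] M [1.1507 2.2666 0.1995] gap 0.0129 q [0.0633 0.287  1.5962 0.0029 1.2646 1.9969] V [ 85.7914  68.1938 170.0293]
```

View pics/p2.png

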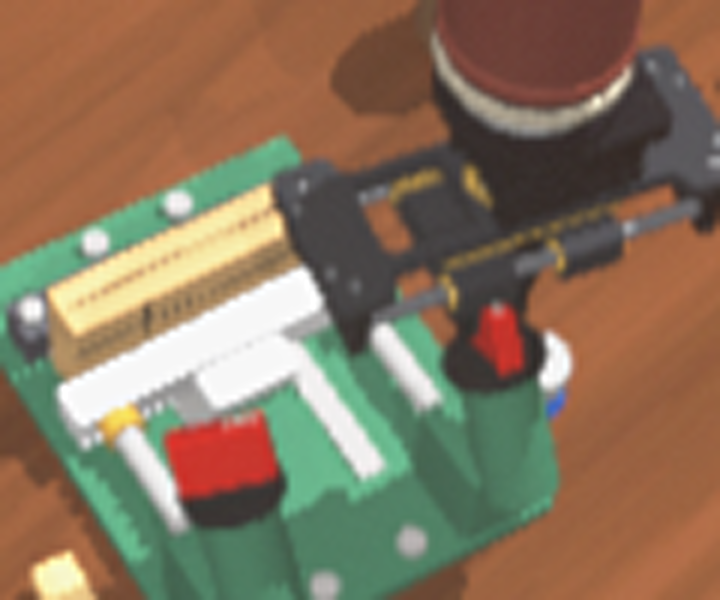

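Call:
{"method": "drive_tool", "body": {"deltas": "-0.002 -0.001 0 -0.06;-0.001 0 0 -0.07;0 0 0 -0.07;0 0 0 -0.07;0 0 0 -0.07;0 0 0 0"}}

```text
time: 27.8
ee_pos: [0.613, 0.119, 0.1704]
orientation: [-0.663, 0.242, 0.664, 0.245]
wrist_force: [-4.5, 8.3, 5.1]
finger_gap: 0.0142
```

Run:
```python
from m import *
st();f=look("p3",box=(290,150,410,250),k=6)
```

```text
27.8 [0.613  0.119  0.1704] yaw -130.3 F [-4.5178  8.3015  5.0602] M [2.1342 0.4869 0.4767] gap 0.0142 q [0.0629 0.2808 1.6031 0.0054 1.257  2.3352] V [ 85.3014  68.5311 170.3661]
```

View pics/p3.png

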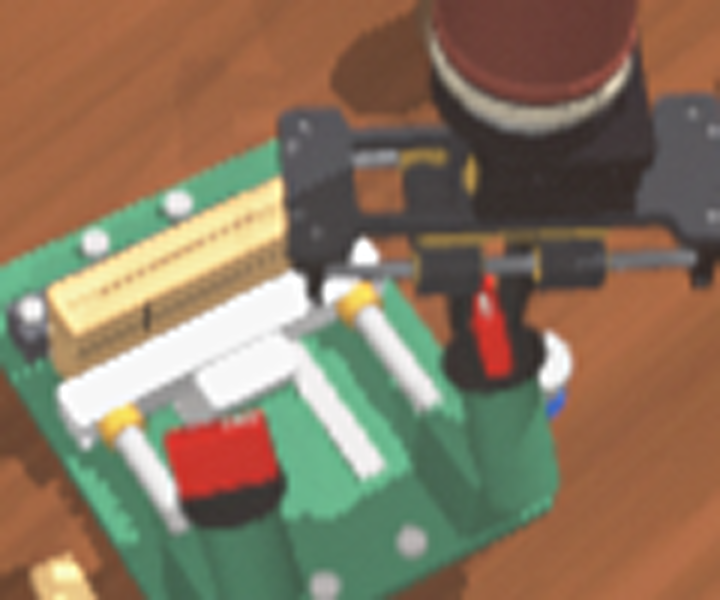

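Call:
{"method": "drive_tool", "body": {"deltas": "0 0 0 0;0 0 0 0;0 0 0 0;0 0 0.02 0;0 0 0.03 0;0 0 0.02 0;-0.006 -0.028 0 0.14;-0.006 -0.028 0 0.14;-0.006 -0.028 0 0.14;-0.006 -0.028 0 0.14;-0.006 -0.026 0 0.14;0 0 0 0.14", "fingers": 0.45}}

```text
time: 29.05
ee_pos: [0.5827, -0.0259, 0.2391]
orientation: [-0.705, -0.048, 0.706, -0.05]
wrist_force: [0.3, 0.3, -0.5]
finger_gap: 0.0394
```

Call:
{"method": "drive_tool", "body": {"deltas": "0 0 0 0.14;0 0 0 0.14;0 0 0 0.14;0 0 0 0.14;0 0 0 0.14;0 0 0 0.09;0 0 0 0;0 0 0 0"}}

```text
time: 29.85
ee_pos: [0.5833, -0.0227, 0.2391]
orientation: [-0.633, -0.315, 0.633, -0.315]
wrist_force: [0.1, 0.8, 1.1]
finger_gap: 0.0391
```

Run:
```python
from m import *
st();f=look("q",box=(270,140,400,270),k=5);f=look("q2",box=(250,120,380,240),k=5,n="top")
```

```text
29.85 [ 0.5833 -0.0227  0.2391] yaw -37.1 F [0.1126 0.7922 1.1308] M [-0.0408 -0.0626 -0.0218] gap 0.0391 q [-0.1738  0.1285  1.6469 -0.0002  1.3661  0.4731] V [ 88.977  -76.1709 239.0516]
```

View pics/q.png

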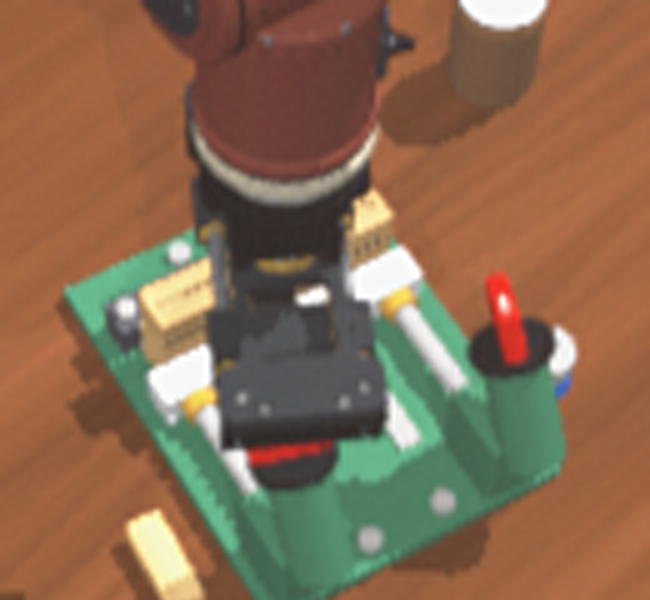

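View pics/q2.png

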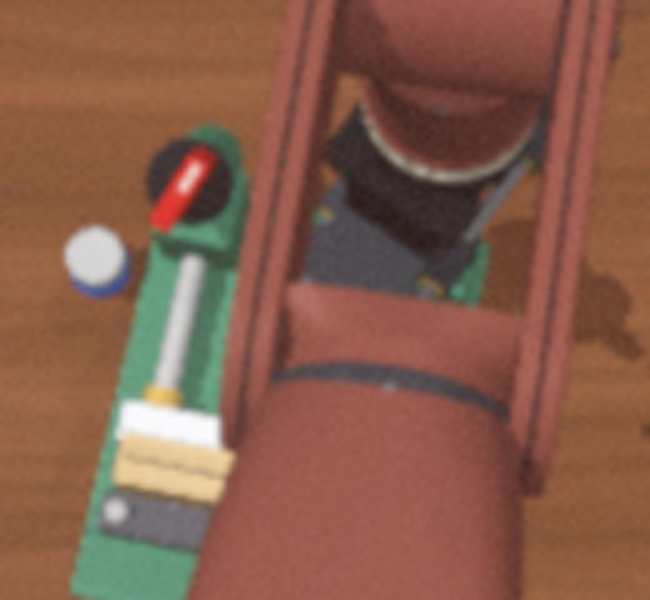

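Call:
{"method": "drive_tool", "body": {"deltas": "-0.001 0.001 -0.02 0;0 0 -0.02 0;0 0 -0.015 0;0 0 -0.01 0;0 0 -0.005 0;0 0 0 0"}}

```text
time: 30.55
ee_pos: [0.582, -0.0214, 0.1685]
orientation: [-0.632, -0.316, 0.633, -0.316]
wrist_force: [-1.5, 0.1, 0.3]
finger_gap: 0.0392
```

Call:
{"method": "drive_tool", "body": {"deltas": "0 0 0 0;0 0 0 0;0 0 0 0;0 0 0 0;0 0 0 0;0 0 0 0", "fingers": 0.1}}

```text
time: 31.15
ee_pos: [0.5819, -0.0208, 0.1699]
orientation: [-0.632, -0.316, 0.633, -0.316]
wrist_force: [-4.9, 2.5, 6.1]
finger_gap: 0.0178
```

Run:
```python
from m import *
st()
```

```text
31.15 [ 0.5819 -0.0208  0.1699] yaw -36.9 F [-4.9364  2.487   6.0805] M [0.2129 0.545  0.0393] gap 0.0178 q [-0.1715  0.1868  1.7159  0.0006  1.2396  0.472 ] V [ 87.2655 -74.6747 169.9086]
```

Call:
{"method": "drive_tool", "body": {"deltas": "0 0.001 0 -0.06;0 0 0 -0.08;0 0 0 -0.08;-0.001 0 0 -0.08;0 0 0 -0.08;0 0 0 -0.08;0 0 0 -0.08;0 0 0 0;0 0 0 0"}}

```text
time: 32.05
ee_pos: [0.5806, -0.0199, 0.1706]
orientation: [-0.694, -0.136, 0.694, -0.136]
wrist_force: [-8.4, 2.4, 9.3]
finger_gap: 0.0154
```

Run:
```python
from m import *
st();f=look("r",box=(270,140,400,270),k=5)
```

```text
32.05 [ 0.5806 -0.0199  0.1706] yaw -67.8 F [-8.4492  2.3594  9.2519] M [0.2513 1.1248 0.1083] gap 0.0154 q [-0.1701  0.1834  1.7183  0.0003  1.2411  1.0134] V [ 85.7763 -74.033  170.6244]
```

View pics/r.png

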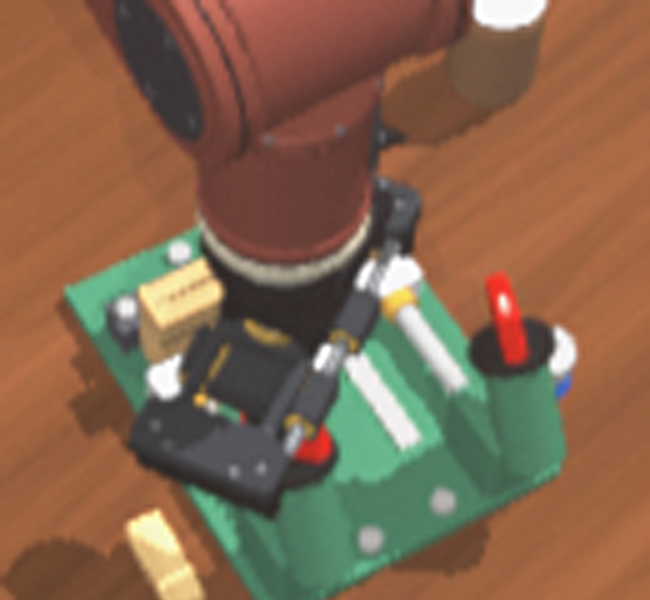

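Call:
{"method": "drive_tool", "body": {"deltas": "-0.001 0.001 0 -0.06;0 0 0 -0.08;0 0 0 -0.08;0 0 0 -0.08;0 0 0 -0.08;0 0 0 -0.08;0 0 0 0;0 0 0 0"}}

```text
time: 32.9
ee_pos: [0.5801, -0.0188, 0.1704]
orientation: [-0.707, 0.026, 0.707, 0.026]
wrist_force: [-5.8, 2.8, 7.2]
finger_gap: 0.0127
```

Run:
```python
from m import *
st();f=look("r2",box=(270,140,400,270),k=5)
```

```text
32.9 [ 0.5801 -0.0188  0.1704] yaw -94.2 F [-5.794   2.8207  7.1622] M [0.3111 0.8038 0.0541] gap 0.0127 q [-0.1686  0.1815  1.7209  0.0007  1.2394  1.4749] V [ 84.9976 -73.0992 170.4144]
```

View pics/r2.png

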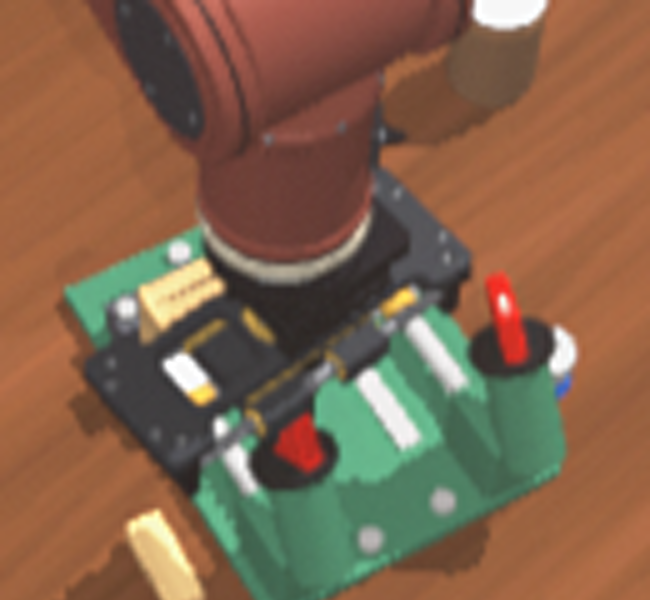

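Call:
{"method": "drive_tool", "body": {"deltas": "0 0 0 0;0 0 0 0;0 0 0.02 0;0 0 0.03 0;0 0 0.02 0.14;0.006 0.026 0 0.14;0.007 0.028 0 0.14;0.008 0.028 0 0.14;0.008 0.028 0 0.14;0.008 0.027 0 0.14;0 0 0 0.14;0 0 0 0.14", "fingers": 0.45}}

```text
time: 34.15
ee_pos: [0.6175, 0.1186, 0.2386]
orientation: [-0.611, -0.356, 0.611, -0.356]
wrist_force: [-0.6, 0.4, -0.5]
finger_gap: 0.0394
```

Run:
```python
from m import *
st();f=look("s",box=(270,140,400,270),k=5);f=look("s2",box=(250,120,380,240),k=5,n="top")
```

```text
34.15 [0.6175 0.1186 0.2386] yaw -29.6 F [-0.5557  0.3847 -0.5292] M [-0.0186 -0.0782 -0.0128] gap 0.0394 q [ 0.0645  0.2353  1.5258 -0.0003  1.3806  0.5812] V [ 89.7512  69.177  238.6333]
```

View pics/s.png

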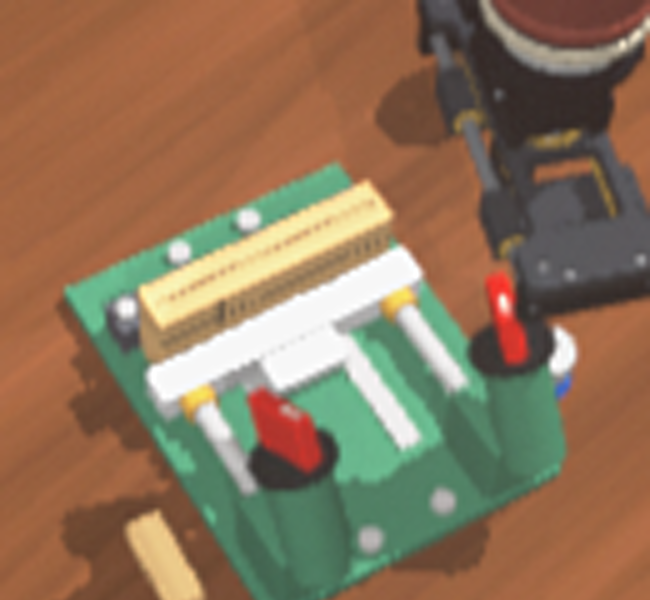

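View pics/s2.png

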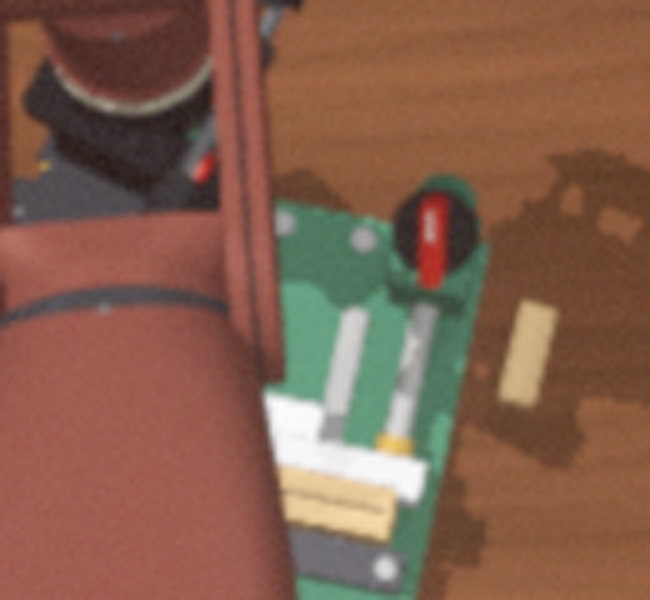

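```bash
cat >> m.py <<'E'
def nuts(f):
    H=hsv(f).astype(int);h,s,v=H[...,0],H[...,1],H[...,2]
    m=(h>14)&(h<28)&(s>140)&(v>150);r=np.zeros_like(m);r[200:245,300:360]=1
    w=(s/255.)*(m&r)
    return [(np.round(V(onz(f,*c,.026)),1),int(a[4])) for a,c,l in blobs(m&r,4)]
E
python3 - <<'E'
from m import *
for t in("a_scene","f_scene","i_scene","l_scene","o_scene","q_scene","s_scene"):
    print(t,nuts(dict(np.load(f"pics/{t}.npz"))))
E
```

```text
a_scene [(array([ 1.2, 68.9, 26. ]), 16), (array([  1.3, -71.1,  26. ]), 16)]
f_scene [(array([ 1.2, 68.9, 26. ]), 16), (array([  1.1, -70.5,  26. ]), 17)]
i_scene [(array([ 1.2, 68.9, 26. ]), 16), (array([ -1. , -71.8,  26. ]), 17)]
l_scene [(array([ -1.2, -70.6,  26. ]), 17)]
o_scene [(array([-4.2, 67.9, 26. ]), 13), (array([ -6.8, -71. ,  26. ]), 18)]
q_scene [(array([-7.7, 65.6, 26. ]), 8), (array([ -6.8, -70.3,  26. ]), 20)]
s_scene [(array([-7.7, 65.6, 26. ]), 8), (array([ -9.1, -70.6,  26. ]), 17)]
```

Call:
{"method": "drive_tool", "body": {"deltas": "0 -0.001 0 0.14;0 0 0 0.14;0 0 0 0.14;0 0 0 0.14;0 0 0 0.14;0 0 0 0.14;0 0 0 0.14;0 0 0 0.14;0 0 0 0.14;0 0 0 0.14;0 0 0 0.14;0 0 0 0.06"}}

```text
time: 35.45
ee_pos: [0.6174, 0.1162, 0.239]
orientation: [0.173, 0.685, -0.173, 0.686]
wrist_force: [0.3, -0.6, 0.4]
finger_gap: 0.0392
```

Call:
{"method": "drive_tool", "body": {"deltas": "0 0 -0.02 0;0 0 -0.02 0;0 0 -0.015 0;0 0 -0.01 0;0 0 -0.005 0;0 0 0 0"}}

```text
time: 36.05
ee_pos: [0.6171, 0.1165, 0.1684]
orientation: [0.173, 0.686, -0.174, 0.685]
wrist_force: [0.7, -0.2, 0.0]
finger_gap: 0.0391
```

Run:
```python
from m import *
st();f=look("t",box=(330,160,410,250),k=6)
```

```text
36.05 [0.6171 0.1165 0.1684] yaw 61.6 F [ 0.6548 -0.2123  0.031 ] M [-0.0168 -0.0931 -0.0119] gap 0.0391 q [ 0.0611  0.2924  1.5926 -0.      1.2575 -1.014 ] V [ 89.8412  67.0522 168.4418]
```

View pics/t.png

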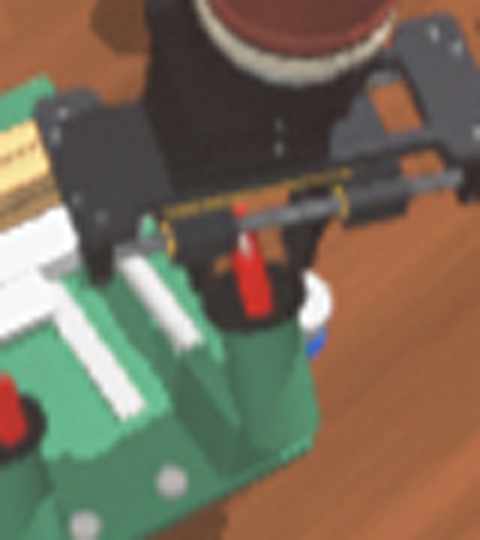

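Fingers straddle the left bar. Close and turn.

Call:
{"method": "drive_tool", "body": {"deltas": "0 0 -0.002 0;0 0 0 0;0 0 0 0;0 0 0 0;0 0 0 0;0 0 0 0", "fingers": 0.1}}

```text
time: 36.7
ee_pos: [0.6176, 0.1166, 0.1676]
orientation: [0.173, 0.685, -0.173, 0.686]
wrist_force: [-1.2, -1.8, 3.2]
finger_gap: 0.0143
```

Run:
```python
from m import *
st()
```

```text
36.7 [0.6176 0.1166 0.1676] yaw 61.7 F [-1.2467 -1.7568  3.161 ] M [ 0.1535 -0.0852  0.0889] gap 0.0143 q [ 0.0612  0.293   1.5934  0.      1.2542 -1.0148] V [ 90.3178  67.2726 167.6366]
```

Call:
{"method": "drive_tool", "body": {"deltas": "0 0 0 -0.06;0 0 0 -0.08;0 0 0 -0.08;0 0 0 -0.08;0 0 0 -0.08;-0.001 0 0 -0.08;0 0 0 -0.08;0 0 0 -0.08;0 0 0 0"}}

```text
time: 37.6
ee_pos: [0.6163, 0.1173, 0.1681]
orientation: [0.375, 0.6, -0.374, 0.6]
wrist_force: [-4.3, 1.3, 5.8]
finger_gap: 0.0172
```

Run:
```python
from m import *
st();f=look("u",box=(290,150,410,250),k=6);print(nuts(f))
```

```text
37.6 [0.6163 0.1173 0.1681] yaw 26.1 F [-4.3418  1.2741  5.8094] M [0.3869 0.1039 0.4481] gap 0.0172 q [ 0.0621  0.2902  1.596   0.0009  1.2547 -0.393 ] V [ 88.9443  67.72   168.126 ]
[(array([-7.5, 65.9, 26. ]), 9), (array([ -9.2, -71.3,  26. ]), 16)]
```

View pics/u.png

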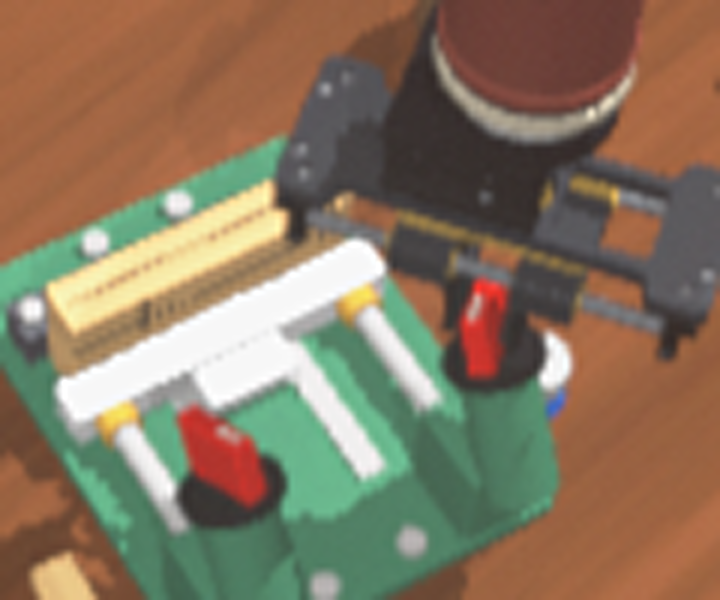

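Call:
{"method": "drive_tool", "body": {"deltas": "-0.001 0 0 -0.06;0 0 0 -0.08;0 0 0 -0.08;0 0 0 -0.08;0 0 0 -0.08;0 0 0 -0.08;0 0 0 0"}}

```text
time: 38.35
ee_pos: [0.6159, 0.1175, 0.1686]
orientation: [0.502, 0.498, -0.5, 0.499]
wrist_force: [-3.8, 1.1, 6.6]
finger_gap: 0.0191
```

Run:
```python
from m import *
st();f=look("u2",box=(290,150,410,250),k=6);print(nuts(f))
```

```text
38.35 [0.6159 0.1175 0.1686] yaw -0.3 F [-3.8005  1.1284  6.5679] M [ 0.3388 -0.1544  0.3057] gap 0.0191 q [0.0623 0.2877 1.598  0.001  1.2535 0.0673] V [ 88.5327  67.7663 168.6284]
[(array([-7.5, 65.9, 26. ]), 9), (array([ -9.2, -71.3,  26. ]), 16)]
```

View pics/u2.png

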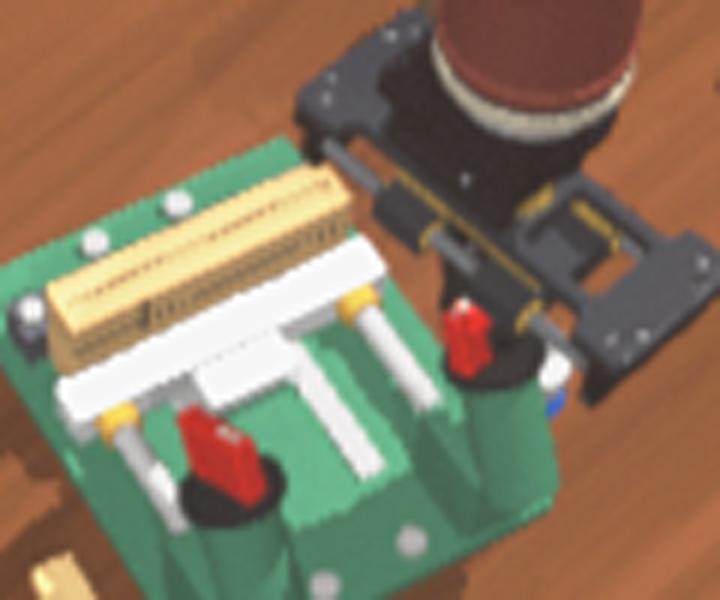

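Call:
{"method": "drive_tool", "body": {"deltas": "0 0 0 0;0 0 0 0;0 0 0.02 0;0 0 0.03 0;0 0 0.02 0.14;-0.006 -0.027 0 0.14;-0.006 -0.028 0 0.14;-0.006 -0.028 0 0.14;-0.006 -0.028 0 0.14;-0.005 -0.026 0 0.14;0 0 0 0.14;0 0 0 0.14", "fingers": 0.45}}

```text
time: 39.6
ee_pos: [0.586, -0.0215, 0.2365]
orientation: [0.158, 0.689, -0.158, 0.689]
wrist_force: [0.2, 0.8, 0.0]
finger_gap: 0.039
```

Call:
{"method": "drive_tool", "body": {"deltas": "0 0 0 0.14;0 0 0 0.14;0 0 0 0.10;0 0 0 0;0 0 0 0"}}

```text
time: 40.1
ee_pos: [0.5862, -0.0203, 0.2367]
orientation: [0.027, 0.707, -0.027, 0.706]
wrist_force: [-0.0, 0.0, -0.1]
finger_gap: 0.0391
```

Run:
```python
from m import *
st()
```

```text
40.1 [ 0.5862 -0.0203  0.2367] yaw 85.6 F [-0.0118  0.0132 -0.0992] M [ 0.1059 -0.1707 -0.0841] gap 0.0391 q [-0.1691  0.1373  1.6417  0.0001  1.363  -1.6623] V [ 91.2568 -73.2072 236.6855]
```

Call:
{"method": "drive_tool", "body": {"deltas": "0 0 -0.02 0;0 0 -0.02 0;0 0 -0.015 0;0 0 -0.01 0;0 0 -0.004 0;0 0 0 0"}}

```text
time: 40.7
ee_pos: [0.5861, -0.0204, 0.1677]
orientation: [0.027, 0.707, -0.027, 0.706]
wrist_force: [-0.4, 0.0, -0.1]
finger_gap: 0.0393
```

Call:
{"method": "drive_tool", "body": {"deltas": "0 0 0 0;0 0 0 0;0 0 0 0;0 0 0 0;0 0 0 0;0 0 0 0", "fingers": 0.1}}

```text
time: 41.3
ee_pos: [0.5866, -0.0197, 0.1687]
orientation: [0.027, 0.706, -0.026, 0.707]
wrist_force: [-0.7, 6.1, 4.3]
finger_gap: 0.0133
```

Run:
```python
from m import *
st();f=look("v",box=(290,150,410,250),k=6);print(nuts(f))
```

```text
41.3 [ 0.5866 -0.0197  0.1687] yaw 85.7 F [-0.7106  6.1267  4.3358] M [ 0.5661 -0.107  -0.0151] gap 0.0133 q [-0.1684  0.1975  1.7059  0.0011  1.2374 -1.6651] V [ 91.5416 -72.4434 168.6844]
[]
```

View pics/v.png

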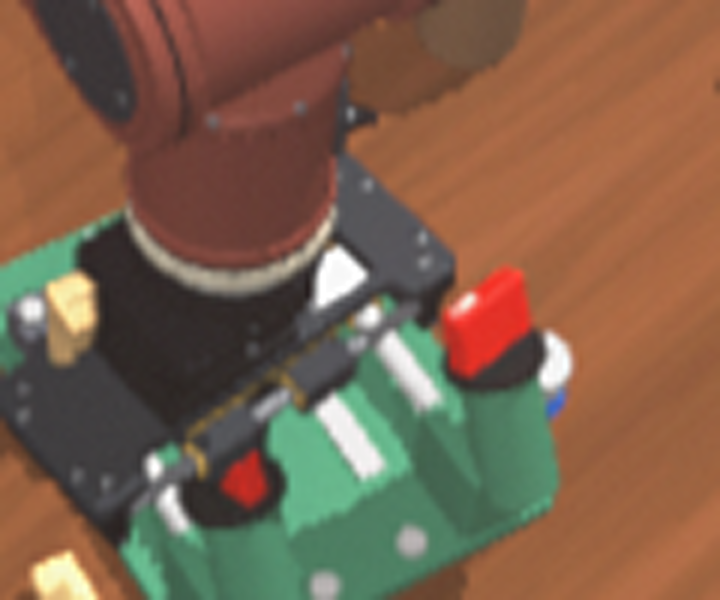

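Pinched well (gap 13.3 mm). Turn the right knob about 40° more.

Call:
{"method": "drive_tool", "body": {"deltas": "0 0.001 0 -0.06;0 0 0 -0.08;0 0 0 -0.08;0 0 0 -0.08;0 0 0 -0.08;0 0 0 -0.08;0 0 0 -0.08;0 0 0 -0.08;0 0 0 -0.08;0 0 0 0"}}

```text
time: 42.35
ee_pos: [0.586, -0.02, 0.1686]
orientation: [0.267, 0.655, -0.268, 0.654]
wrist_force: [-3.5, 0.3, 4.8]
finger_gap: 0.0153
```

Run:
```python
from m import *
st();f=look("v2",box=(290,150,410,250),k=6);print(nuts(f))
```

```text
42.35 [ 0.586  -0.02    0.1686] yaw 45.5 F [-3.5313  0.2803  4.847 ] M [0.4121 0.1087 0.4843] gap 0.0153 q [-0.1679  0.1973  1.7062 -0.0012  1.2384 -0.962 ] V [ 91.0333 -72.8834 168.6433]
[]
```

View pics/v2.png

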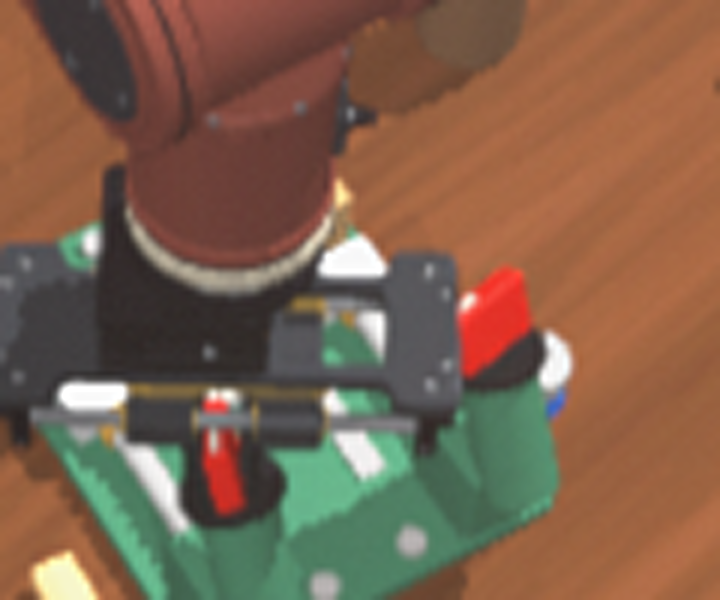

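Call:
{"method": "drive_tool", "body": {"deltas": "0 0 0 0;0 0 0 0;0 0 0 0;0 0 0.02 0;0 0 0.03 0;0 0 0.03 0;-0.01 -0.04 0 0;-0.01 -0.045 0 0;-0.01 -0.045 0 0;-0.01 -0.045 0 0;-0.01 -0.045 0 0;0 -0.03 0 0", "fingers": 0.45}}

```text
time: 43.6
ee_pos: [0.535, -0.2723, 0.2479]
orientation: [0.268, 0.654, -0.268, 0.654]
wrist_force: [1.5, 0.1, -0.0]
finger_gap: 0.039
```

Run:
```python
from m import *
st();f=look("w",box=(270,140,400,270),k=6);print(nuts(f));f=look("w2",box=(250,140,380,260),k=5,n="top")
```

```text
43.6 [ 0.535  -0.2723  0.2479] yaw 45.5 F [ 1.4518  0.0802 -0.0113] M [ 0.021  -0.1959  0.0004] gap 0.039 q [-0.6017  0.1617  1.5932 -0.0008  1.3866 -1.3955] V [  99.406  -330.2037  247.8987]
[(array([-7.7, 65.6, 26. ]), 8), (array([ -9.2, -71.3,  26. ]), 16)]
```

View pics/w.png

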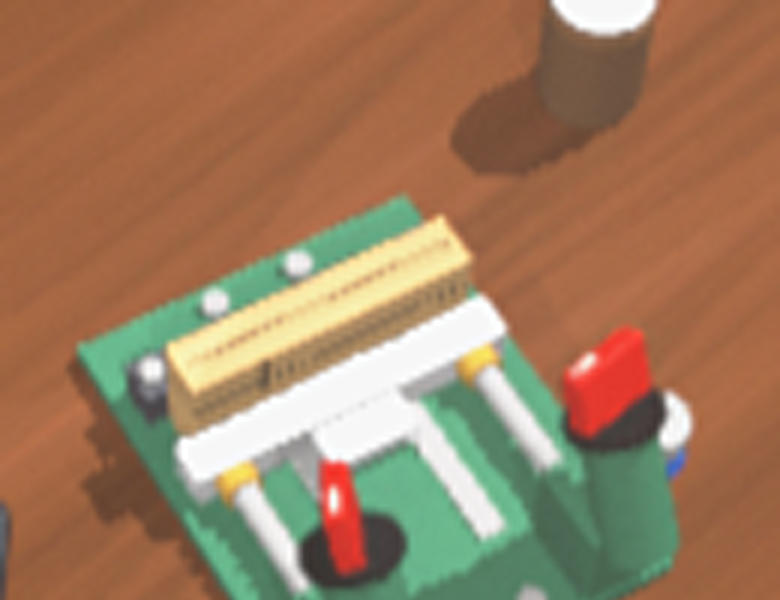

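View pics/w2.png

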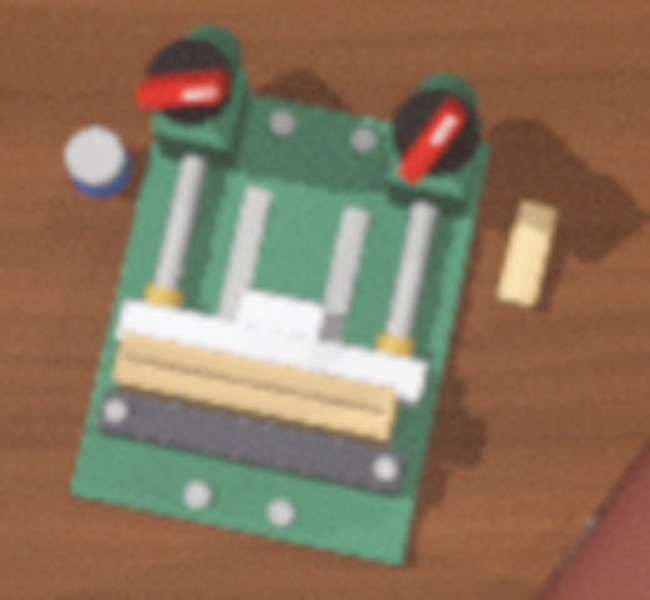

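Run:
```python
from m import *
s=dict(np.load("pics/w_scene.npz"));t=dict(np.load("pics/w2_top.npz"))
S=lambda p:((p[0]+.5)/6-.5+270,(p[1]+.5)/6-.5+140)
T=lambda p:((p[0]+.5)/5-.5+250,(p[1]+.5)/5-.5+140)
for n,a,b in (("blk farL",(472,260),(120,334)),("blk farR",(187,395),(399,394)),("blk nearL",(443,215),(111,380)),("blk nearR",(165,345),(390,440))):
    p,e=tri(s,S(a),t,T(b));print(n,V(p),round(e*1e3,1),V(onz(s,*S(a),.078)),V(onz(t,*T(b),.078)))
for n,a,b in (("jaw farL",(508,326),(126,300)),("jaw nearL",(484,295),None),("jaw nearR",(177,443),None),("jaw farR",(197,479),(429,363)),("screwL",None,(116,410)),("screwR",(150,370),(385,467))):
    print(n,a and V(onz(s,*S(a),.038)),b and V(onz(t,*T(b),.038)))
```

```text
blk farL [-40.0319  83.439   68.6486] 0.3 [-34.7037  79.6903  78.    ] [-41.5151  81.9646  78.    ]
blk farR [-40.3436 -79.9078  68.6408] 0.3 [-35.0089 -82.2799  78.    ] [-41.8122 -80.299   78.    ]
blk nearL [-67.6794  82.0952  74.8324] 1.5 [-65.6095  81.5239  78.    ] [-68.3874  80.9289  78.    ]
blk nearR [-67.6176 -79.0594  75.6966] 3.6 [-65.7437 -77.9315  78.    ] [-68.5196 -80.8461  78.    ]
jaw farL [-13.2531  90.7736  38.    ] [-14.9784  88.8034  38.    ]
jaw nearL [-35.5789  90.2114  38.    ] None
jaw nearR [-35.3883 -89.2082  38.    ] None
jaw farR [-12.3512 -90.423   38.    ] [-14.1995 -92.4276  38.    ]
screwL None [-79.6479  79.6898  38.    ]
screwR [-79.961  -80.7322  38.    ] [-79.1978 -80.2449  38.    ]
```

Run:
```python
from m import *
a=load("a","top")["img"].astype(int);b=np.load("pics/w2_top.npz")["img"].astype(int)
d=(np.abs(a-b).max(2)>45)[60:260,60:400]
print([(x[0][:5]+[60,60,0,0,0]).tolist() for x in blobs(d,12)])
st();print(manip.close_job())
```

```text
[[286, 157, 9, 4, 28], [278, 159, 7, 4, 20], [334, 159, 9, 10, 57], [329, 169, 10, 9, 48], [275, 194, 20, 9, 92], [299, 195, 16, 6, 58], [272, 205, 63, 24, 695], [314, 204, 22, 9, 100]]
43.7 [ 0.5355 -0.2734  0.2477] yaw 45.3 F [-0.9278  0.3326  0.8997] M [ 0.0602 -0.174  -0.0185] gap 0.0393 q [-0.6026  0.1636  1.5914 -0.0011  1.3859 -1.3937] V [ 100.1415 -331.132   247.7295]
the job is handed in; nothing more can be done
None
```

I set the blank on its long edge on the vise bed, centred between the screws, and let go. I then closed the jaw with the two knobs alternately: right about 40°, left 76°, right 76°, left 65°, right 55°, left 60°, right 40°. By the knob turns, neither screw got more than about 40° ahead. The job was handed in at 43.7 s, with the gripper clear of everything.

**Last checks**
- **Clutches:** on each knob's last turn the bar turned on while its screw's nut stayed put in the picture (left −7.7 to −7.5 mm, right −9.1 to −9.2 mm). So both clutches slipped.
- **Squareness:** the two ends of the moving jaw's face lie at x = −35.6 and −35.4 mm in the vise frame, so it is square to within the measurement.
- **Blank:** its two ends lie at the same x and it bears on both jaws. Its centre is within about 1 mm of the middle between the screws.
- **Bystanders:** between the first and last top pictures, within the area around the vise that I compared, only the knobs, the jaw and the blank changed. That area holds the tin, chalk jar, wedge and hammer. The wrench lay outside it and I did not check it.

**What disagreed**
- **Nut travel:** from the nuts, the left end moved 8.9 mm and the right end 10.4 mm. That would mean a tilt of about 0.6°, but the jaw's corners show it square. I trust the corners, because the left nut's patch was only 8–9 pixels.
- **Heights:** the blank's top on the bed measured 69–76 mm from the two views, against the 78 mm given. It had also read about 6 mm low at the start.
- **Sideways offset:** gripping the right knob showed the vise about 2.5 mm further right than the cameras placed it. The left knob showed a shift of the same sort.

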